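Charge a bench ball mill through its sprung feed flap and zero its turns counter

ROBOT

A 7-joint arm with a two-finger parallel gripper is mounted at the origin on a cart in front of the work surface, level with it; the furniture and walls round the work are solid. World frame = base frame: x ahead of the robot, y to its left, z up, the work surface at z = 0. Lengths are in m, angles in rad, forces in N, time in s.
With the tool pointing down it reaches from about 0.4 to 0.85 m from the base axis. Payload 4.5 kg.
Tool frame: the origin (TCP) lies at the very end of the fingers, on their centre line; the grasp point (between the pads) lies manip.grip_depth behind it (manip.grip_depth is the distance from the TCP to the grasp point, in m); z points along the fingers, y is the line along which they close (so a half turn about z gives the same grasp; the last joint's range is limited). The gripper opens to 85 mm and grips with 20 to 120 N. Pads are 22 mm wide; open, the fingers measure 114 mm over their backs; the gripper's body (76 mm by 85 mm) begins 54 mm behind the grasp point. The pads swing forward as they close: fully open they stand 13 mm farther back than shut.
Start: joints at [1.202, 0.689, -0.195, 1.565, 0.157, 0.902, -0.215], TCP at [0.245, -0.575, 0.231] pointing down, gripper open.
Joint ranges: [-3.01, 3.01], [-0.46, 2.08], [-1.47, 1.51], [0.13, 2.56], [-1, 4.14], [0.04, 2.09], [-2.66, 2.66]. Speed limits (rad/s): [2.57, 2.57, 3.14, 3.14, 3.14, 3.14, 3.14].

INTERFACE

Orientations are given as a unit quaternion [x, y, z, w].
In Python, from station import manip, get_image, calibration, workorder, regions_of, landmark_of gives the robot as it stands. The module is installed in compiled form; this text tells all that it offers.
- The arm moves only by the shell command python3 -m inch 'ROWS' [FORCE]. ROWS is JSON, one flat list of numbers, 7 for each row, row after row: the turn, a rotation vector about the tool's x, y, z in degrees, then the shift along the tool's x, y, z in mm, then the opening in per cent of the stroke, from 0 (shut) to 100 (fully open). A call has 1 to 12 rows; each row shifts and turns the commanded pose from where the row before left it, along the tool's axes as they then stand; what a row does not reach is not made up. A row lasts 1/8 s, in which the tool goes at most 62.5 mm and 10.7 degrees, less where a joint would pass 70% of its speed; a pose out of reach is approached as far as the arm can. A call is refused whole if a number of a shift passes 62.5 or a number of a turn 10.7, either way. A call with a gripper value outside its range is refused whole. The fingers move at their own pace and stop on an object; FORCE is the grip in N (left out, the last holds). Time passes only in rows, so rows that do not move let the fingers close. It gives the time, the measured TCP pose, the force, the opening and the grip force at its end, in the units of the state.
- manip.sense(): the state, without advancing time (a new reading comes with each control period).
- get_image(name): name is "scene" or "top" or "wrist"; returns (picture, depth): 384x512x3 uint8, red, green, blue; 384x512 float32, m along the optical axis (not along the pixel's ray), 0 where there is no reading.
- calibration(name): a dict with "camera_matrix" (3x3 intrinsics, pixels), "world_to_cam" (4x4, takes a point from world to camera coordinates); the wrist camera has in their place "hand_eye" (4x4, takes a point from camera to tool coordinates, whose origin is the TCP and whose axes are the flange's). Camera axes: x right, y down, z forward; pixel columns grow to the right and rows downward; lengths in m; the calibration is good to about 2 mm. A picture is of the moment at which its call begins: read the wrist's pose just before it. calibration takes no time and is no camera call.
- workorder.sign_off(): hands the job in; it is judged then, once.
Trained networks look in the newest picture that a camera, given by its name, has taken for a name from the list of things; names that differ only in an ending like _2 or _b are one class to them, and where a whole thing is asked for, a point or a joint stands for the part that bears it (a point fixed in the world has none). Each returns a list of dicts, best first, with "conf" (0 to 1); they miss things now and then, are a little off and sometimes report something else, mostly with a low value. They report only what shows in the picture. A call takes as long as a camera call.
- regions_of(label, camera): "pixels" (384x512 bool, what is visible of it) and "xy" ([column, row] in pixels, amid what is visible of it).
- landmark_of(label, camera): "xy" ([column, row] in pixels: a listed point, or the origin of a listed thing).
The state is a dict: "time": time; "qpos": joint angles; "qd": joint speeds; "joint_efforts": joint torques, N m; "ee_pos": TCP position; "orientation": TCP orientation; "force": force on the tool from outside, world axes, zero at the start; "wrist_torque": the same for the moment, N m; "width": finger opening in m; "grip_force": force on a finger pad.
Only numpy, scipy, OpenCV 4.12 (cv2) and the standard library are available. Lean on these libraries where they do the work, as an engineer would, in place of code of your own. Each camera call takes 0.05 s, during which the arm holds its last target. There are 200 camera calls.

TASK

Charge the little bench ball mill for its next run: gather all the white ceramic grinding cylinders from the drying tray into the steel scoop, then push the nose of the scoop through the sprung flap of the feed hopper and tip them all into the mill while the scoop holds the flap open; the flap must close behind it. Turn the pointer knob of the mill's turns counter all the way back to its zero stop, and finish with the empty scoop lying flat inside the emptied drying tray. Leave the conical flask and the sample bottle where they stand.

Things in the scene. Friction and masses are not known exactly. Their poses are not given: they have to be found in the camera images.
- mill: Fixed bench ball mill, 190 x 315 x 175 mm, steel drum along its y axis between a grey feed hopper (-y end, at the right seen from the robot; hood 175 mm high) and a grey gearbox (+y end, flat top 126 mm up). Origin: centre of its underside; z up, x away from the robot
- lip (a point): Middle of the lower lip of the feed mouth, mill frame (0, -155, 95) mm; lip's top 4 mm higher. The mouth is a sloping rectangle, 105 mm wide along mill x, 86 mm long, facing outward (-y) and up; its upper edge, with the flap hinge, is at y -105, z 165 mm. Straight in is mill +y and 36 degrees down
- drum (a point): Middle of the drum, mill frame (0, 10, 85) mm. A steel chute slopes 29 degrees down from the mouth into it: 75 mm above the bench just inside the lip, 54 mm lower for each 100 mm of +y. Cylinders that are in lie at x -60 to 60, y -150 to 70, z under 120 mm in the mill frame
- flap (a joint): Flap of the feed mouth, a 99 x 80 mm steel plate hinged on the mouth's upper edge (axis along mill x), rad: 0 shut, grows to 1.25 as its lower edge is pushed inward and down; a spring (about 0.03 Nm shut, 0.13 Nm at 0.9 rad; so 0.5 to 2.5 N on its lower part) shuts it again. About 0.75 when the scoop is 40 mm in
- flap_edge (a point): Middle of the flap's free lower edge
- counter_knob (a joint): Turns counter on the gearbox top: black knob with a pointer over a round white scale, rad: 0 with the pointer at the stop pin (zero, pointing to mill -x, toward the robot), grows to 5.0 as the knob turns clockwise seen from above; so it is turned back anticlockwise (seen from above) until it stops. Friction 0.04 Nm, stays where it is left, no spring
- knob_grip (a point): On the knob's vertical axis, mill frame (0, 112, 152) mm, in the middle of its finger bar: 42 mm long, 11 mm thick, from 134 mm up to 164 mm above the bench, on a 32 mm round skirt (top 135 mm). The point's x axis runs along the bar and its -x points where the pointer points (mill -x at zero)
- tray: Fixed shallow dark steel drying tray, 160 (x) x 240 (y) mm, rim 11 mm high, walls and floor 3 mm; origin at the centre of its underside
- scoop: Loose steel scoop, 0.12 kg, 76 mm wide, 195 long, origin on the bench under the pan's middle, x to the nose, z up. Pan x -50 to 49, inner width 70, sheet 3 mm, nose open, walls 30 mm with rolled rim. Its floor rises 8 degrees to the nose (underside z 0 at the back, 14 mm at the nose), so parts stay in; they slide out (friction about 0.35) when it slopes down 35 to 45 degrees
- scoop_handle (a point): Point in the middle of the handle's thickness, scoop frame (-80, 0, 36) mm: grip here across y. Handle: level black bar 18 x 18 mm from x -59 to -145, its middle 36 mm up
- scoop_nose (a point): Middle of the nose edge, on the upper side of the floor, scoop frame (49, 0, 17) mm
- scoop_end (a point): Free end of the handle, scoop frame (-145, 0, 36) mm
- cyl_0: White ceramic grinding cylinder, 22 mm diameter, 20 mm high, 18 g, standing on the tray; origin at its centre, z its axis. Three to five of these are present
- cyl_1: White ceramic grinding cylinder, 22 mm diameter, 20 mm high, 18 g, standing on the tray; origin at its centre, z its axis. Three to five of these are present
- cyl_2: White ceramic grinding cylinder, 22 mm diameter, 20 mm high, 18 g, standing on the tray; origin at its centre, z its axis. Three to five of these are present
- cyl_3: White ceramic grinding cylinder, 22 mm diameter, 20 mm high, 18 g, standing on the tray; origin at its centre, z its axis. Three to five of these are present
- cyl_4: White ceramic grinding cylinder, 22 mm diameter, 20 mm high, 18 g, standing on the tray; origin at its centre, z its axis. Three to five of these are present
- flask: Conical flask, 68 mm wide, 102 mm high, bystander; origin under its centre
- sample_bottle: Square sample bottle, 56 mm wide, 117 mm high, bystander; origin under its centre

How it is judged:
By the outcome, as a careful person would: the job done as asked, in the order asked, and still so for the second after the job is handed in, with the robot touching nothing.
Of cyl_0, cyl_1, cyl_2, cyl_3, cyl_4 only 3 to 5 are there at a start; the rules pass over those that are not, and their reading is None.
At some moment in a run one of cyl_0, cyl_1, cyl_2, cyl_3, cyl_4, scoop may be knocked a few centimetres aside while the robot is not near it.
It also fails if it takes over 208 s, if anything falls off the work surface, if the arm or the gripper's body presses on something with over 40 N, if the wrist force passes 120 N, or if a joint passes its speed limit or range.

## Working session

There is one attempt and no reset: what is moved stays moved. The work goes in short steps, Python scripts to look and compute and a shell command to move; the robot and the scene stay as the last step left them, time stands still between calls to the robot, and variables do not carry over. Pictures are saved under pics/ and viewed, at most 19 in all, crops included, and the job is handed in when it is done.

```bash
mkdir -p pics; cat > h.py <<'E'
import numpy as np, cv2
from scipy.spatial.transform import Rotation as R
from station import manip, get_image, calibration, workorder, regions_of, landmark_of
def T_tool():
    s=manip.sense(); T=np.eye(4); T[:3,:3]=R.from_quat(s['orientation']).as_matrix(); T[:3,3]=s['ee_pos']; return T
def c2w(cam,T=None):
    c=calibration(cam)
    return np.linalg.inv(c['world_to_cam']) if cam!='wrist' else (T if T is not None else T_tool())@c['hand_eye']
def cloud(cam,d,T=None):
    K=calibration(cam)['camera_matrix']; v,u=np.mgrid[:384,:512]
    P=np.stack([(u-K[0,2])/K[0,0]*d,(v-K[1,2])/K[1,1]*d,d],-1)
    M=c2w(cam,T); return P@M[:3,:3].T+M[:3,3]
def atz(cam,xy,z,T=None):
    K=calibration(cam)['camera_matrix']; M=c2w(cam,T)
    r=M[:3,:3]@np.array([(xy[0]-K[0,2])/K[0,0],(xy[1]-K[1,2])/K[1,1],1]); o=M[:3,3]
    return o+r*(z-o[2])/r[2]
def rel(pos,Rm):
    "shift mm in tool axes and rotvec deg to go to a target pose"
    T=T_tool(); return (T[:3,:3].T@(np.array(pos)-T[:3,3])*1000).round(1), R.from_matrix(T[:3,:3].T@Rm).as_rotvec(degrees=True).round(1)
E
python3 - <<'E'
from h import *
np.set_printoptions(precision=3,suppress=True)
s=manip.sense();print(s['time'],s['ee_pos'],T_tool()[:3,:3],s['width'],manip.grip_depth)
a=[]
for cam in('top','scene'):
    im,d=get_image(cam); cv2.imwrite(f'pics/{cam}0.png',im[...,::-1]); W=cloud(cam,d)
    print(cam, c2w(cam)[:3,3])
    for l in ('mill','tray','scoop','cyl_0','flask','sample_bottle'):
        for r in regions_of(l,cam)[:6]:
            if r['conf']<.3: continue
            m=r['pixels']&(d>0); w=W[m]; print(l,round(r['conf'],2),np.round(r['xy']),m.sum(),np.median(w,0),w.min(0),w.max(0))
    for l in('scoop_handle','scoop_nose','scoop_end','knob_grip','lip','mill','tray','drum','flap_edge'):
        for r in landmark_of(l,cam)[:1]: print(l,round(r['conf'],2),np.round(r['xy'],1),)
E
```

```text
0.0 [ 0.245 -0.574  0.23 ] [[ 0.92   0.392 -0.001]
 [ 0.392 -0.92   0.002]
 [-0.    -0.002 -1.   ]] 0.08519138100395952 0.0187
top [ 0.388 -0.023  1.452]
mill 0.65 [166. 208.] 5765 [0.501 0.276 0.13 ] [ 0.413  0.121 -0.003] [0.614 0.452 0.181]
mill 0.41 [376. 210.] 41 [ 0.494 -0.392  0.022] [ 0.484 -0.403  0.001] [ 0.504 -0.383  0.028]
tray 0.73 [267. 199.] 843 [ 0.537 -0.03   0.013] [ 0.408 -0.066 -0.003] [0.599 0.012 0.055]
tray 0.72 [347. 199.] 3271 [ 0.531 -0.302  0.003] [ 0.434 -0.435 -0.009] [ 0.624 -0.176  0.028]
tray 0.4 [267. 137.] 338 [ 0.736 -0.057  0.036] [ 0.713 -0.091 -0.009] [ 0.791 -0.025  0.106]
scoop 0.76 [266. 200.] 876 [ 0.535 -0.031  0.013] [ 0.405 -0.071 -0.007] [0.599 0.01  0.055]
cyl_0 0.61 [348. 209.] 31 [ 0.493 -0.3    0.023] [ 0.483 -0.31   0.008] [ 0.5   -0.292  0.031]
cyl_0 0.55 [376. 210.] 35 [ 0.494 -0.392  0.023] [ 0.484 -0.403  0.016] [ 0.504 -0.383  0.028]
flask 0.63 [271. 137.] 318 [ 0.736 -0.058  0.038] [ 0.715 -0.091 -0.004] [ 0.778 -0.025  0.106]
flask 0.33 [129. 208.] 109 [0.519 0.393 0.158] [0.499 0.383 0.13 ] [0.542 0.403 0.169]
sample_bottle 
[... 272 characters left out ...]
9 197.8]
scene [-0.761  0.64   1.081]
mill 0.56 [189. 242.] 5594 [0.451 0.296 0.102] [ 0.411  0.071 -0.005] [0.738 0.445 0.18 ]
tray 0.58 [316. 204.] 887 [ 0.56  -0.265  0.003] [ 0.033 -0.423 -0.008] [0.629 0.076 0.409]
scoop 0.7 [262. 217.] 565 [ 0.539 -0.029  0.019] [ 0.403 -0.077 -0.006] [0.633 0.014 0.05 ]
flask 0.55 [245. 187.] 266 [ 0.733 -0.051  0.04 ] [ 0.709 -0.087  0.002] [ 0.764 -0.025  0.106]
sample_bottle 0.61 [304. 178.] 399 [ 0.684 -0.298  0.057] [ 0.665 -0.392 -0.006] [ 0.864 -0.278  0.118]
scoop_handle 0.7 [273.  224.9]
scoop_end 0.72 [280.5 233.9]
knob_grip 0.42 [147.8 227. ]
lip 0.66 [224.3 219.1]
mill 0.68 [186.1 252.4]
tray 0.62 [325.8 208.2]
flap_edge 0.48 [227.2 219.1]
```

```bash
python3 - <<'E'
import cv2
a=cv2.imread('pics/top0.png'); cv2.imwrite('pics/top0c.png',cv2.resize(a[120:260,90:420],None,fx=2.4,fy=2.4,interpolation=cv2.INTER_CUBIC))
E
```

```text
(no output)
```

View pics/top0c.png

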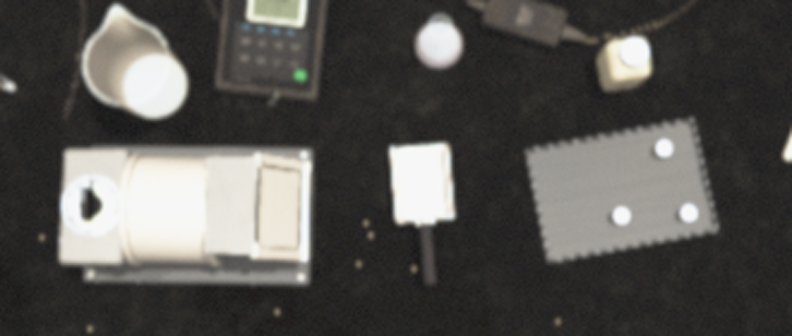

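View pics/scene0.png

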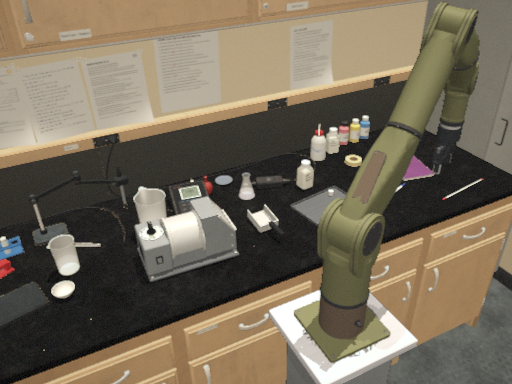

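The top view shows the mill on the left, with the feed mouth at crop (280,207) and the knob at (90,205). The scoop is in the middle with its nose pointing away from the robot. The tray is on the right with three white cylinders, at crop (664,148), (621,215) and (688,212).

```bash
python3 - <<'E'
from h import *
np.set_printoptions(precision=3,suppress=True)
print(calibration('wrist')['hand_eye'],calibration('wrist')['camera_matrix'])
for p in((366.7,181.7),(348.7,209.6),(376.7,208.3)): print(atz('top',p,.023))
print('lip',atz('top',(217.6,205.5),.095),'knob',atz('top',(128.8,204.3),.152),'tray',atz('top',(349.9,197.8),0))
print('handle',atz('top',(265.9,220.6),.045),'nose',atz('top',(264.8,182.4),.017),'end',atz('top',(272.8,239.7),.045))
down=np.diag([1.,-1,-1])
print(rel([.47,-.32,.23],down))
E
```

```text
[[ 0.001 -0.963 -0.27   0.068]
 [ 1.     0.001 -0.    -0.001]
 [ 0.    -0.27   0.963 -0.143]
 [ 0.     0.     0.     1.   ]] [[266.776   0.    256.948]
 [  0.    266.776 192.327]
 [  0.      0.      1.   ]]
[ 0.586 -0.367  0.023]
[ 0.495 -0.302  0.023]
[ 0.496 -0.394  0.023]
lip [0.514 0.124 0.095] knob [0.52  0.388 0.152] tray [ 0.536 -0.313  0.   ]
handle [ 0.465 -0.027  0.045] nose [ 0.594 -0.027  0.017] end [ 0.402 -0.048  0.045]
(array([ 306.9, -146.4,    1.3]), array([ 0. , -0. , 23.1]))
```

```bash
python3 -m inch '[0,0,0,51,-24,0,45, 0,0,0,51,-24,0,45, 0,0,0,51,-24,0,45, 0,0,0,51,-24,0,45, 0,0,0,51,-25,0,45, 0,0,0,51,-25,0,45, 0,0,7.7,0,0,0,45, 0,0,7.7,0,0,0,45, 0,0,7.7,0,0,0,45, 0,0,0,0,0,0,45, 0,0,0,0,0,0,45]' 30
python3 - <<'E'
from h import *
np.set_printoptions(precision=3,suppress=True)
T=T_tool(); im,d=get_image('wrist'); cv2.imwrite('pics/w1.png',im[...,::-1]); W=cloud('wrist',d,T)
for r in regions_of('cyl_0','wrist'):
    m=r['pixels']&(d>0); w=W[m]; t=w[w[:,2]>w[:,2].max()-.006]
    print(round(r['conf'],2),np.round(r['xy']),m.sum(),(t.min(0)+t.max(0))/2, t[:,2].max(), t.max(0)-t.min(0))
for r in regions_of('tray','wrist')[:1]:
    m=r['pixels']&(d>0);w=W[m]; rc=cv2.minAreaRect(w[:,:2].astype(np.float32)); print('tray',r['conf'],rc,np.median(w[:,2]))
for r in landmark_of('tray','wrist')[:1]: print(atz('wrist',r['xy'],0,T))
E
```

```text
time: 2.98
ee_pos: [0.4693, -0.3207, 0.2313]
orientation: [1.0, 0.001, 0.0, 0.0]
force: [0.1, -0.0, 1.8]
width: 0.0381
grip_force: 0.0
0.7 [310. 149.] 245 [ 0.497 -0.394  0.023] 0.026388385249447643 [0.02  0.021 0.006]
0.7 [296.  76.] 275 [ 0.588 -0.364  0.023] 0.02537619228129151 [0.022 0.019 0.006]
0.55 [241. 149.] 248 [ 0.496 -0.302  0.023] 0.025560998156184345 [0.021 0.021 0.005]
tray 0.84 ((0.5324304699897766, -0.3068661689758301), (0.1666945219039917, 0.24316628277301788), 9.086750984191895) 0.0038962985966129737
[ 0.536 -0.305  0.   ]
```

View pics/w1.png

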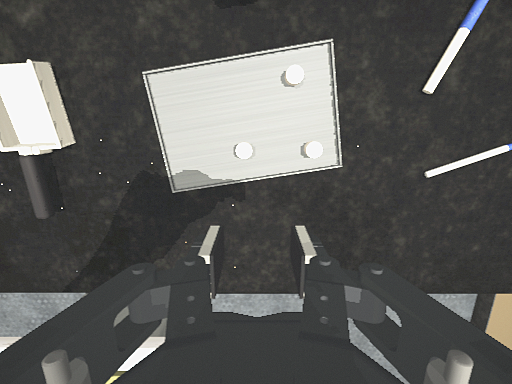

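The wrist view shows the tray with three cylinders, at (241,149), (310,149) and (296,76), and the scoop at the far left. I'll pick the first cylinder and look at the scoop on the way.

```bash
python3 -m inch '[0,0,0,9,-6,56,35, 0,0,0,9,-6,56,35, 0,0,0,9,-7,56,35, 0,0,0,0,0,37,35, 0,0,0,0,0,20,35, 0,0,0,0,0,0,35, 0,0,0,0,0,0,0, 0,0,0,0,0,0,0, 0,0,0,0,0,0,0, 0,0,0,0,0,0,0, 0,0,0,0,0,-50,0, 0,0,0,0,0,-60,0]' 30
python3 -m inch '[0,0,0,0,0,-60,0, 0,0,0,0,-55,-20,0, 0,0,0,0,-55,0,0, 0,0,0,0,-55,0,0, 0,0,0,0,-55,0,0, 0,0,0,0,-53,0,0, 0,0,0,0,0,0,0, 0,0,0,0,0,0,0]'
cat > scoop.py <<'E'
from h import *
np.set_printoptions(precision=3,suppress=True)
import sys
T=T_tool(); im,d=get_image('wrist'); W=cloud('wrist',d,T)
if len(sys.argv)>1: cv2.imwrite(sys.argv[1],im[...,::-1])
for r in regions_of('scoop','wrist')[:1]:
    m=r['pixels']&(d>0); w=W[m]; print('scoop',round(r['conf'],2),r['xy'],w.min(0),w.max(0))
    h=w[(w[:,2]>.038)&(w[:,2]<.052)]; print('handle top',np.median(h,0),cv2.minAreaRect(h[:,:2].astype(np.float32)))
    print('all',cv2.minAreaRect(w[:,:2].astype(np.float32)))
for l,z in(('scoop_handle',.036),('scoop_nose',.017),('scoop_end',.036),('scoop',0)):
    for r in landmark_of(l,'wrist')[:1]: print(l,round(r['conf'],2),np.round(r['xy']),atz('wrist',r['xy'],z,T))
for r in regions_of('cyl_0','wrist'):
    if r['conf']<.3: continue
    m=r['pixels']&(d>0); w=W[m]; print('cyl',round(r['conf'],2),np.round(r['xy']),np.median(w,0))
E
python3 scoop.py pics/w2.png
```

```text
time: 4.68
ee_pos: [0.4954, -0.3012, 0.1165]
orientation: [1.0, -0.0, -0.001, -0.001]
force: [0.7, -0.1, -0.0]
width: 0.0203
grip_force: 29.5
time: 5.68
ee_pos: [0.4962, -0.0292, 0.1964]
orientation: [1.0, -0.0, -0.0, 0.0]
force: [0.0, -0.2, 0.3]
width: 0.0208
grip_force: 29.6
scoop 0.62 [259.1, 134.1] [ 0.441 -0.069  0.   ] [0.602 0.017 0.195]
handle top [ 0.494 -0.031  0.044] ((0.5188522338867188, -0.029157020151615143), (0.157369464635849, 0.07769215106964111), 3.1123459339141846)
all ((0.5203448534011841, -0.026377297937870026), (0.1605565994977951, 0.08285805583000183), 2.8763396739959717)
scoop_handle 0.9 [260. 199.] [ 0.47  -0.032  0.036]
scoop_nose 0.74 [253.  82.] [ 0.602 -0.024  0.017]
scoop 0.55 [255. 128.] [ 0.551 -0.027  0.   ]
cyl 0.95 [256. 245.] [ 0.499 -0.028  0.213]
```

View pics/w2.png

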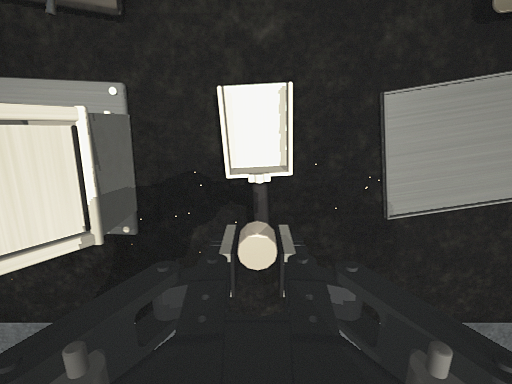

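The cylinder is held at (257,245). The scoop pan is at (255,130), with the handle running toward the robot.

```bash
python3 -m inch '[0,0,0,14,0,55,0, 0,0,0,14,0,55,0, 0,0,0,0,0,40,0, 0,0,0,0,0,17,0, 0,0,0,0,0,0,0, 0,0,0,0,0,0,34, 0,0,0,0,0,0,34, 0,0,0,0,0,-20,34, 0,0,0,0,0,-60,34, 0,0,0,0,0,-60,34, 0,0,0,-10,62,0,34, 0,0,0,-10,62,0,34]' 30
python3 -m inch '[0,0,0,-10,62,0,34, 0,0,0,0,62,0,34, 0,0,0,0,62,0,34, 0,0,0,0,54,0,34, 0,0,0,0,0,45,34, 0,0,0,0,0,0,34]'
```

```text
time: 7.52
ee_pos: [0.5055, -0.153, 0.1716]
orientation: [1.0, 0.001, 0.002, 0.001]
force: [1.0, -0.6, 0.1]
width: 0.0289
grip_force: 0.0
time: 8.28
ee_pos: [0.4919, -0.3904, 0.1224]
orientation: [1.0, -0.0, -0.003, -0.002]
force: [0.5, 0.1, 1.0]
width: 0.0292
grip_force: 0.0
```

```bash
python3 -m inch '[0,0,0,4,3,56,34, 0,0,0,0,0,40,34, 0,0,0,0,0,20,34, 0,0,0,0,0,0,34, 0,0,0,0,0,0,0, 0,0,0,0,0,0,0, 0,0,0,0,0,0,0, 0,0,0,0,0,0,0, 0,0,0,0,0,-50,0, 0,0,0,0,0,-60,0, 0,0,0,0,-60,-60,0, 0,0,0,0,-60,0,0]' 30
python3 -m inch '[0,0,0,0,-60,0,0, 0,0,0,0,-60,0,0, 0,0,0,0,-60,0,0, 0,0,0,0,-60,0,0, 0,0,0,0,-7,0,0, 0,0,0,0,0,0,0]'
python3 scoop.py pics/w3.png
```

```text
time: 9.78
ee_pos: [0.5009, -0.2928, 0.1668]
orientation: [1.0, -0.002, 0.005, 0.003]
force: [1.6, 1.7, -0.8]
width: 0.0205
grip_force: 29.5
time: 10.52
ee_pos: [0.4987, -0.0435, 0.1628]
orientation: [1.0, 0.0, 0.0, 0.0]
force: [-0.6, -0.2, 0.6]
width: 0.0207
grip_force: 29.5
scoop 0.72 [244.8, 136.7] [ 0.452 -0.068  0.   ] [0.602 0.023 0.049]
handle top [ 0.532 -0.031  0.044] ((0.524813711643219, -0.02902275323867798), (0.14436987042427063, 0.07831478863954544), 2.8174986839294434)
all ((0.5279996395111084, -0.02591632306575775), (0.15068715810775757, 0.08702479302883148), 4.5879621505737305)
scoop_handle 0.58 [246. 209.] [ 0.472 -0.031  0.036]
scoop_nose 0.6 [239.  81.] [ 0.602 -0.025  0.017]
scoop 0.79 [246. 133.] [ 0.55 -0.03  0.  ]
cyl 0.94 [242. 159.] [ 0.524 -0.029  0.026]
cyl 0.58 [254. 246.] [ 0.5   -0.043  0.176]
```

View pics/w3.png

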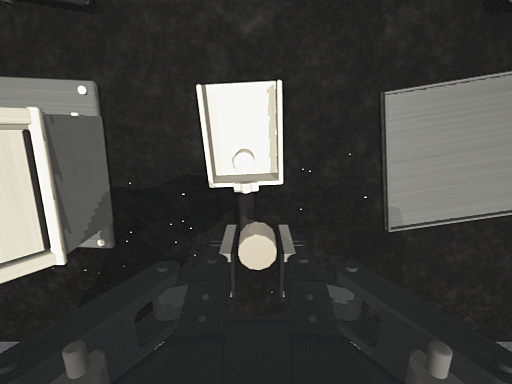

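The first cylinder stands in the scoop at (242,159), and the second is held over it.

```bash
python3 -m inch '[0,0,0,27,-8,40,0, 0,0,0,27,-8,40,0, 0,0,0,0,0,36,0, 0,0,0,0,0,15,0, 0,0,0,0,0,0,0, 0,0,0,0,0,0,34, 0,0,0,0,0,0,34, 0,0,0,0,0,-20,34, 0,0,0,0,0,-55,34, 0,0,0,0,0,-55,34, 0,0,0,0,0,0,34, 0,0,0,0,0,0,34]' 30
python3 -m inch '[0,0,0,6,56,0,34, 0,0,0,6,56,0,34, 0,0,0,6,56,0,34, 0,0,0,6,56,0,34, 0,0,0,6,56,0,34, 0,0,0,6,57,0,34, 0,0,0,0,0,0,34, 0,0,0,0,0,0,34]'
python3 - <<'E'
from h import *
T=T_tool(); im,d=get_image('wrist'); W=cloud('wrist',d,T)
for r in regions_of('cyl_0','wrist'):
    m=r['pixels']&(d>0); w=W[m]; t=w[w[:,2]>w[:,2].max()-.006]
    print(round(r['conf'],2),np.round(r['xy']),(t.min(0)+t.max(0))/2)
E
```

```text
time: 12.38
ee_pos: [0.5523, -0.0276, 0.162]
orientation: [1.0, -0.0, 0.0, -0.0]
force: [-0.3, 1.1, -0.3]
width: 0.0292
grip_force: 0.0
time: 13.38
ee_pos: [0.5875, -0.3635, 0.1596]
orientation: [1.0, -0.0, -0.001, -0.001]
force: [-0.3, 0.9, -0.2]
width: 0.029
grip_force: 0.0
0.89 [260. 183.] [ 0.58863354 -0.36545837  0.02274315]
```

```bash
python3 -m inch '[0,0,0,1,1,55,34, 0,0,0,0,0,55,34, 0,0,0,0,0,30,34, 0,0,0,0,0,14,34, 0,0,0,0,0,0,34, 0,0,0,0,0,0,0, 0,0,0,0,0,0,0, 0,0,0,0,0,0,0, 0,0,0,0,0,0,0, 0,0,0,0,0,-45,0, 0,0,0,0,0,-55,0, 0,0,0,0,0,-55,0]' 30
python3 -m inch '[0,0,0,-15,-56,0,0, 0,0,0,-15,-56,0,0, 0,0,0,-15,-56,0,0, 0,0,0,-15,-56,0,0, 0,0,0,-15,-56,0,0, 0,0,0,-14,-57,0,0, 0,0,0,0,0,0,0, 0,0,0,0,0,0,0]'
python3 scoop.py
```

```text
time: 14.98
ee_pos: [0.5892, -0.3656, 0.1641]
orientation: [1.0, -0.0, -0.0, -0.0]
force: [0.1, -0.3, 0.2]
width: 0.0205
grip_force: 29.5
time: 15.98
ee_pos: [0.5009, -0.0291, 0.1628]
orientation: [1.0, -0.0, 0.0, 0.0]
force: [-0.2, -0.3, 0.0]
width: 0.0202
grip_force: 29.5
scoop 0.6 [263.5, 127.0] [ 0.462 -0.069 -0.001] [0.602 0.012 0.048]
handle top [ 0.538 -0.032  0.044] ((0.5294952988624573, -0.029168959707021713), (0.13514813780784607, 0.07779116183519363), 2.9972081184387207)
all ((0.5313297510147095, -0.028650376945734024), (0.1387278437614441, 0.07773266732692719), 2.4583380222320557)
scoop_handle 0.87 [262. 211.] [ 0.472 -0.034  0.036]
scoop_nose 0.7 [252.  86.] [ 0.599 -0.024  0.017]
scoop_end 0.19 [ 64. 191.] [0.495 0.174 0.036]
scoop 0.87 [260. 132.] [ 0.553 -0.032  0.   ]
cyl 0.91 [259. 248.] [ 0.504 -0.029  0.178]
cyl 0.72 [255. 161.] [ 0.524 -0.028  0.026]
cyl 0.65 [254. 136.] [ 0.549 -0.027  0.03 ]
```

```bash
python3 -m inch '[0,0,0,37,-1,40,0, 0,0,0,37,-2,40,0, 0,0,0,0,0,36,0, 0,0,0,0,0,14,0, 0,0,0,0,0,0,0, 0,0,0,0,0,0,34, 0,0,0,0,0,0,34, 0,0,0,0,0,-20,34, 0,0,0,0,0,-55,34, 0,0,0,-35,0,-55,45, 0,0,0,-50,0,0,45, 0,0,0,-35,0,0,45]' 30
python3 -m inch '[0,10,0,0,0,0,45, 0,10,0,0,0,0,45, 0,0,-3,0,0,0,45, 0,0,0,0,0,0,45, 0,0,0,0,0,0,45]'
python3 scoop.py
python3 - <<'E'
from h import *
Rm=R.from_euler('z',3,degrees=True).as_matrix()@np.diag([1.,-1,-1])@R.from_euler('y',20,degrees=True).as_matrix()
p=np.array([.471,-.032,.036])+Rm[:,2]*.0187
print(p,rel(p,Rm),rel(p-Rm[:,2]*.06,Rm))
E
```

```text
time: 17.82
ee_pos: [0.4545, -0.0258, 0.1626]
orientation: [1.0, -0.0, 0.001, 0.0]
force: [0.8, 0.4, 0.6]
width: 0.0384
grip_force: 0.0
time: 18.45
ee_pos: [0.461, -0.0325, 0.1672]
orientation: [0.995, 0.025, 0.094, 0.011]
force: [0.5, 0.3, 0.3]
width: 0.0382
grip_force: 0.0
scoop 0.64 [257.0, 137.1] [ 0.397 -0.075 -0.001] [0.608 0.02  0.048]
handle top [ 0.473 -0.032  0.045] ((0.502713143825531, -0.029541801661252975), (0.19012078642845154, 0.07849298417568207), 2.564704418182373)
all ((0.5018736720085144, -0.030846331268548965), (0.21187302470207214, 0.08978678286075592), 3.749025821685791)
scoop_handle 0.95 [253. 198.] [ 0.47  -0.03   0.036]
scoop_nose 0.71 [252.  76.] [ 0.603 -0.024  0.017]
scoop 0.74 [257. 131.] [ 0.546 -0.032  0.   ]
cyl 0.84 [249. 152.] [ 0.522 -0.028  0.027]
cyl 0.72 [255. 136.] [ 0.538 -0.032  0.016]
cyl 0.71 [250. 125.] [ 0.547 -0.027  0.03 ]
cyl 0.59 [254. 108.] [ 0.569 -0.025  0.033]
cyl 0.52 [ 62. 150.] [0.511 0.134 0.1  ]
[ 0.47738701 -0.03166527  0.01842775] (array([-10.8,  -4. , 149. ]), array([1.5, 9.3, 0.1])) (array([-20.5,  -2.4,  89.8]), array([1.5, 9.3, 0.1]))
```

```bash
python3 -m inch '[0.5,3.1,0,0,0,0,45, 0.5,3.1,0,0,0,0,45, 0.5,3.1,0,0,0,0,45, 0,0,0,0,0,0,45, 0,0,0,0,0,0,45]'
python3 - <<'E'
from h import *
Rm=R.from_euler('z',3,degrees=True).as_matrix()@np.diag([1.,-1,-1])@R.from_euler('y',20,degrees=True).as_matrix()
p=np.array([.471,-.032,.036])+Rm[:,2]*.0187
print(p,rel(p,Rm),rel(p-Rm[:,2]*.06,Rm),manip.sense()['qpos'])
E
```

```text
time: 19.42
ee_pos: [0.4718, -0.037, 0.1862]
orientation: [0.99, 0.023, 0.139, 0.001]
force: [-0.1, 0.2, 0.5]
width: 0.0387
grip_force: 0.0
[ 0.47738701 -0.03166527  0.01842775] (array([-40.6,  -6.6, 162.8]), array([ 0.6,  4. , -0.2])) (array([-44.8,  -5.9, 102.9]), array([ 0.6,  4. , -0.2])) [ 0.02655782  0.51625798 -0.07015271  2.32743849  1.10734828  0.04343254
 -2.65507636]
```

```bash
python3 -m inch '[0,-4,0,0,0,0,45, 0,-4,0,0,0,0,45, 0,-4,0,0,0,0,45, 0,-4,0,0,0,0,45, 0,-3,0,0,0,0,45, 0,0,0,0,0,0,45, 0,0,0,0,0,0,45]'
cat > tgt.py <<'E'
from h import *
import sys
# usage: x y z(of grasp point, mm) yaw pitch(nose down deg) [standoff mm]
a=[float(v) for v in sys.argv[1:]]
Rm=R.from_euler('z',a[3],degrees=True).as_matrix()@np.diag([1.,-1,-1])@R.from_euler('y',-a[4],degrees=True).as_matrix()
p=np.array(a[:3])/1000+Rm[:,2]*(.0187-(a[5] if len(a)>5 else 0)/1000)
print('shift, rot',*rel(p,Rm),'q',np.round(manip.sense()['qpos'],2))
E
python3 tgt.py 471 -32 36 3 0; python3 tgt.py 471 -32 36 3 0 60
```

```text
time: 20.3
ee_pos: [0.4708, -0.0376, 0.1808]
orientation: [1.0, 0.026, -0.014, 0.007]
force: [-0.1, 0.1, 0.0]
width: 0.0383
grip_force: 0.0
shift, rot [  5.2  -7.9 163.3] [ 0.8  1.6 -0.1] q [ 0.4   0.66 -0.68  2.03  0.65  0.71 -2.23]
shift, rot [  3.5  -7.  103.3] [ 0.8  1.6 -0.1] q [ 0.4   0.66 -0.68  2.03  0.65  0.71 -2.23]
```

```bash
python3 -m inch '[0.8,1.6,0,0,0,0,45, 0,0,0,0.6,-5.5,50,45, 0,0,0,0,0,50,45, 0,0,0,0,0,0,45]'
python3 tgt.py 471 -32 36 3 0
```

```text
time: 20.8
ee_pos: [0.4691, -0.0325, 0.0792]
orientation: [1.0, 0.027, -0.003, 0.001]
force: [0.3, -0.1, 1.5]
width: 0.0385
grip_force: 0.0
shift, rot [ 2.3 -0.5 61.9] [0.1 0.4 0. ] q [ 0.25  0.81 -0.46  2.13  0.91  0.42 -2.47]
```

```bash
python3 -m inch '[0,0,0,2,0,30,45, 0,0,0,0,0,31,45, 0,0,0,0,0,0,45, 0,0,0,0,0,0,0, 0,0,0,0,0,0,0, 0,0,0,0,0,0,0, 0,0,0,0,0,0,0, 0,0,0,0,0,0,0]' 90
python3 tgt.py 471 -32 36 3 0
```

```text
time: 21.8
ee_pos: [0.475, -0.0322, 0.022]
orientation: [1.0, 0.026, 0.002, 0.0]
force: [-1.5, -0.4, 6.4]
width: 0.0163
grip_force: 87.7
shift, rot [-4.  -0.4  4.7] [ 0.  -0.2 -0. ] q [ 0.13  0.9  -0.26  2.14  1.07  0.23 -2.61]
```

```bash
cat >> h.py <<'E'
def frame(x,y,z,yaw,pitch=0):
    "mm, deg; pitch = nose down; scoop-type frame (x to nose, z up)"
    T=np.eye(4); T[:3,:3]=(R.from_euler('z',yaw,degrees=True)*R.from_euler('y',pitch,degrees=True)).as_matrix(); T[:3,3]=np.array([x,y,z])/1000; return T
E
python3 - <<'E'
from h import *
np.set_printoptions(precision=4,suppress=True)
S=np.linalg.inv(T_tool())@frame(551,-28,0,3); np.save('S.npy',S); print(S)
E
python3 -m inch '[0,0,0,0,0,-20,0, 0,0,0,0,0,-40,0, 0,2,0,0,0,-50,0, 0,2,0,0,0,-50,0, 0,2,0,0,0,-20,0, 0,0,0,0,0,0,0]'
python3 - <<'E'
from h import *
np.set_printoptions(precision=4,suppress=True)
print((T_tool()@np.load('S.npy')),np.round(manip.sense()['qpos'],2))
im,d=get_image('top'); cv2.imwrite('pics/top1.png',im[...,::-1]); W=cloud('top',d)
r=regions_of('mill','top')[0]; print(r['conf'],r['xy'])
m=(d>0)&(W[...,0]>.35)&(W[...,0]<.68)&(W[...,1]>.07)&(W[...,1]<.5)
for lo,hi in((.008,.2),(.06,.2),(.11,.2),(.16,.2),(.12,.135)):
    k=m&(W[...,2]>lo)&(W[...,2]<hi); n,l,st,c=cv2.connectedComponentsWithStats(k.astype(np.uint8)); i=1+st[1:,4].argmax(); w=W[l==i]
    print(lo,hi,len(w),cv2.minAreaRect(w[:,:2].astype(np.float32)),w.min(0),w.max(0))
for l,z in (('lip',.095),('knob_grip',.152),('mill',0),('drum',.085),('flap_edge',.1)):
    for cam in ('top',): 
        for r in landmark_of(l,cam)[:1]: print(l,round(r['conf'],2),np.round(r['xy'],1),atz(cam,r['xy'],z))
E
```

```text
[[ 1.     -0.0005  0.0036  0.076 ]
 [-0.0005 -1.      0.0001 -0.0002]
 [ 0.0036 -0.0001 -1.      0.0223]
 [ 0.      0.      0.      1.    ]]
time: 22.55
ee_pos: [0.4706, -0.033, 0.2022]
orientation: [0.998, 0.026, 0.054, -0.0]
force: [-0.0, 0.2, -1.8]
width: 0.0161
grip_force: 88.2
[[ 0.9932 -0.0522 -0.1042  0.5484]
 [ 0.0522  0.9986 -0.0034 -0.0287]
 [ 0.1042 -0.0021  0.9946  0.1882]
 [ 0.      0.      0.      1.    ]] [ 0.4   0.57 -0.66  2.13  0.72  0.55 -2.3 ]
0.71 [169.1, 209.0]
0.008 0.2 5764 ((0.5156660079956055, 0.30117887258529663), (0.35706910490989685, 0.19323602318763733), 87.50761413574219) [0.4132 0.1215 0.008 ] [0.616  0.4772 0.1806]
0.06 0.2 4596 ((0.5091916918754578, 0.282623827457428), (0.3190343677997589, 0.15415315330028534), 86.7052230834961) [0.4372 0.1215 0.0602] [0.5945 0.4429 0.1806]
0.11 0.2 4198 ((0.514187216758728, 0.28865981101989746), (0.3072090446949005, 0.15014798939228058), 87.81950378417969) [0.4426 0.1328 0.1101] [0.5945 0.4429 0.1806]
0.16 0.2 969 ((0.5103143453598022, 0.20712286233901978), (0.07768844068050385, 0.12944547832012177), 87.97188568115234) [0.4446 0.1663 0.1601] [0.574  0.2454 0.1806]
0.12 0.135 1315 ((0.5172391533851624, 0.338874876499176), (0.1999281942844391, 0.1503777951002121), 88.94329833984375) [0.4426 0.2401 0.1201] [0.5939 0.4401 0.135 ]
lip 0.82 [214.7 206.3] [0.5117 0.1332 0.095 ]
knob_grip 0.55 [130.2 205.6] [0.5159 0.3835 0.152 ]
mill 0.8 [174.2 207.9] [0.5188 0.2815 0.    ]
flap_edge 0.71 [215.4 205.6] [0.5134 0.1304 0.1   ]
```

```bash
python3 -m inch '[0,0,0,0,0,-40,0, 0,0,0,0,-40,-40,0, 0,0,0,0,0,0,0, 0,0,0,0,0,0,0]'
python3 - <<'E'
from h import *
np.set_printoptions(precision=4,suppress=True)
T=T_tool(); im,d=get_image('wrist'); cv2.imwrite('pics/w4.png',im[...,::-1]); W=cloud('wrist',d,T); np.savez('w4.npz',im=im,W=W,T=T,d=d)
for l,z in (('lip',.095),('knob_grip',.152),('mill',0),('flap_edge',.1)):
    for r in landmark_of(l,'wrist')[:1]: print(l,round(r['conf'],2),np.round(r['xy'],1),atz('wrist',r['xy'],z,T))
m=(d>0)&(W[...,0]>.35)&(W[...,0]<.68)&(W[...,1]>.07)&(W[...,1]<.5)
for lo,hi in((.06,.2),(.11,.2),(.165,.185)):
    k=m&(W[...,2]>lo)&(W[...,2]<hi); n,l,st,c=cv2.connectedComponentsWithStats(k.astype(np.uint8)); i=1+st[1:,4].argmax(); w=W[l==i]
    print(lo,hi,len(w),cv2.minAreaRect(w[:,:2].astype(np.float32)),w.min(0),w.max(0))
E
```

```text
time: 23.4
ee_pos: [0.4599, 0.0066, 0.2789]
orientation: [0.998, 0.026, 0.052, -0.001]
force: [0.4, 0.1, -2.2]
width: 0.0162
grip_force: 88.4
lip 0.61 [157.6 144.2] [0.5091 0.1318 0.095 ]
mill 0.8 [ 82.3 137.3] [0.5125 0.2845 0.    ]
flap_edge 0.61 [155.  146.7] [0.506  0.1332 0.1   ]
0.06 0.2 21289 ((0.5106402039527893, 0.2200249582529068), (0.1959921270608902, 0.13631348311901093), 86.84109497070312) [0.4422 0.12   0.06  ] [0.5838 0.3216 0.1773]
0.11 0.2 18618 ((0.5117192268371582, 0.22425420582294464), (0.17852471768856049, 0.13022704422473907), 87.96980285644531) [0.444  0.1329 0.11  ] [0.5794 0.3157 0.1773]
0.165 0.185 10298 ((0.5116152763366699, 0.20866386592388153), (0.07035352289676666, 0.12947238981723785), 87.26849365234375) [0.4454 0.1707 0.165 ] [0.5748 0.2452 0.1773]
```

View pics/w4.png

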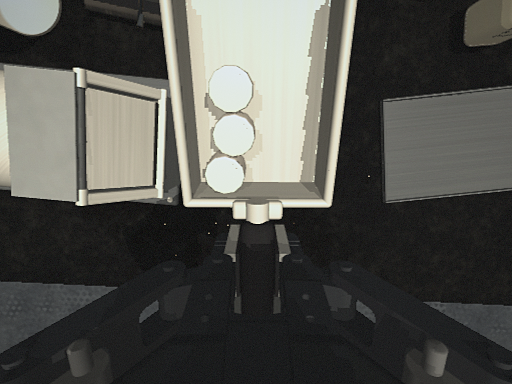

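The wrist view shows all three cylinders in the lifted scoop, at (231,88), (233,134) and (225,173). The hopper mouth is at the left, with its lip near x=160. From the depth data I put the mill origin at about (0.5146, 0.2787), yaw -2.4°.

```bash
python3 -m inch '[0,0,0,0,50,0,0, 0,0,0,0,40,0,0, 0,0,-8,0,0,0,0, 0,0,-8,0,0,0,0, 0,0,-8,0,0,0,0, 0,0,-8,0,0,0,0, 0,0,-8,0,0,0,0, 0,0,-8,0,0,0,0, 0,0,-8,0,0,0,0, 0,0,-8,0,0,0,0, 0,0,-8,0,0,0,0, 0,0,-8,0,0,0,0]'
cat > nose.py <<'E'
from h import *
import sys
M=frame(514.6,278.7,0,-2.4); S=np.load('S.npy')
# args: triples noseY noseZ pitch (mill frame, mm, deg)
a=np.array(sys.argv[1:],float).reshape(-1,3)
T0=T_tool(); sc=np.linalg.inv(M)@T0@S; n=sc@[.049,0,.017,1]
print('now nose mill',(n[:3]*1000).round(1),'pitch',round(np.degrees(np.arcsin(-sc[2,0])),1),'yaw',round(np.degrees(np.arctan2(sc[1,0],sc[0,0])),1),'q',np.round(manip.sense()['qpos'],2))
for y,z,p in a:
    F=frame(0,y,z,90,p); G=np.eye(4); G[:3,3]=-np.array([.049,0,.017]); T=M@F@G@np.linalg.inv(S)
    D=np.linalg.inv(T0)@T; print(y,z,p,'rot',R.from_matrix(D[:3,:3]).as_rotvec(degrees=True).round(1),'shift(before rot)',(D[:3,3]*1000).round(1)); T0=T
E
python3 nose.py -200 108 4 -100 108 8 -102 94 28 -104 80 48
```

```text
time: 25.15
ee_pos: [0.4648, -0.0833, 0.2791]
orientation: [0.747, 0.663, 0.04, 0.033]
force: [-0.8, 0.1, -1.7]
width: 0.0162
grip_force: 88.6
now nose mill [ -24.8 -239.   275.7] pitch -0.8 yaw 85.7 q [ 0.84  0.61 -1.21  2.01  0.77  0.93 -0.88]
-200.0 108.0 4.0 rot [ 5.8 -4.5 -4.5] shift(before rot) [ 39.2  15.3 160.5]
-100.0 108.0 8.0 rot [-0. -4. -0.] shift(before rot) [100.5  -0.  -15.3]
-102.0 94.0 28.0 rot [ -0. -20.  -0.] shift(before rot) [  9.3  -0.  -28.3]
-104.0 80.0 48.0 rot [ -0. -20.  -0.] shift(before rot) [ 14.2  -0.  -29.1]
```

```bash
python3 -m inch '[0,0,0,13,5,53,0, 0,0,0,13,5,53,0, 0,0,0,13,5,54,0, 3,-2.2,-2.2,0,0,0,0, 2.8,-2.3,-2.3,0,0,0,0, 0,0,0,0,0,0,0, 0,0,0,0,0,0,0]'
python3 nose.py -150 108 6 -100 108 8 -102 94 28 -104 80 48; python3 - <<'E'
from h import *
im,d=get_image('scene'); cv2.imwrite('pics/s1.png',cv2.resize(im[130:330,90:350,::-1],None,fx=3,fy=3))
E
```

```text
time: 26.02
ee_pos: [0.501, -0.0456, 0.1225]
orientation: [0.723, 0.69, -0.023, 0.023]
force: [0.1, -0.3, -1.7]
width: 0.0163
grip_force: 88.7
now nose mill [   0.4 -200.2  108.9] pitch 3.9 yaw 89.7 q [ 0.49  0.87 -0.92  2.01  1.04  0.86 -1.12]
-150.0 108.0 6.0 rot [ 0.  -2.1 -0.3] shift(before rot) [50.4 -0.1 -6.9]
-100.0 108.0 8.0 rot [-0. -2. -0.] shift(before rot) [50.  -0.  -9.4]
-102.0 94.0 28.0 rot [ -0. -20.  -0.] shift(before rot) [  9.3  -0.  -28.3]
-104.0 80.0 48.0 rot [ -0. -20.  -0.] shift(before rot) [ 14.2  -0.  -29.1]
```

View pics/s1.png

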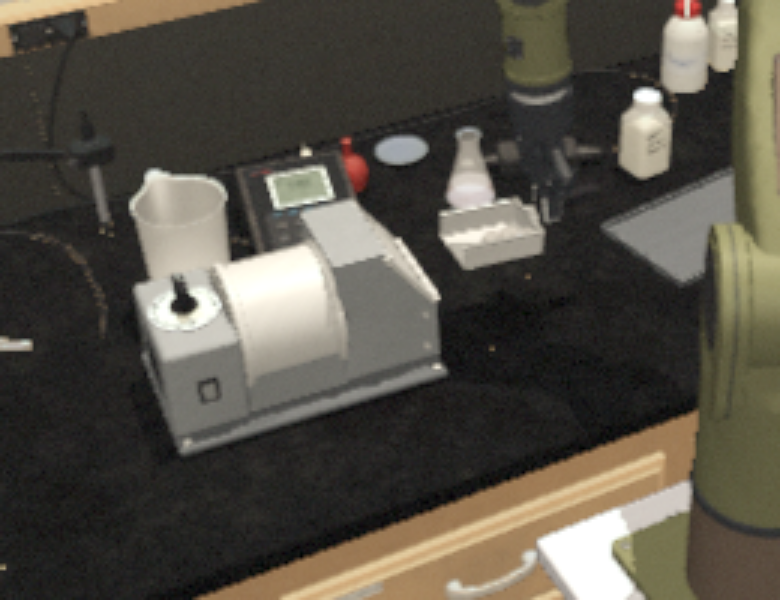

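The scoop sits level in front of the hopper mouth with the cylinders in it. Next I push the nose through the flap.

```bash
python3 -m inch '[0,0,0,25,0,-3,0, 0,-1,0,25,0,-3,0, 0,-1,0,15,0,-3,0, 0,-1,0,15,0,-3,0, 0,-1,0,10,0,-2,0, 0,0,0,10,0,-1,0, 0,0,0,0,0,0,0]'; python3 nose.py -102 108 8 -102 94 28 -104 80 48
```

```text
time: 26.95
ee_pos: [0.5033, 0.0248, 0.1297]
orientation: [0.726, 0.681, -0.071, 0.064]
force: [-1.5, -48.5, 22.3]
width: 0.016
grip_force: 96.2
now nose mill [   1.8 -132.4  100.4] pitch 11.2 yaw 88.7 q [ 0.24  0.86 -0.88  1.97  1.02  0.98 -1.31]
-102.0 108.0 8.0 rot [-0.4  3.2 -1.3] shift(before rot) [28.3  0.2 -6.2]
-102.0 94.0 28.0 rot [ -0. -20.  -0.] shift(before rot) [ 11.3  -0.  -28.6]
-104.0 80.0 48.0 rot [ -0. -20.  -0.] shift(before rot) [ 14.2  -0.  -29.1]
```

```bash
python3 - <<'E'
from h import *
T=T_tool(); im,d=get_image('wrist'); cv2.imwrite('pics/w5.png',im[...,::-1]); np.savez('w5.npz',W=cloud('wrist',d,T),T=T,d=d)
for l in('scoop_handle','scoop_nose'):
    for r in landmark_of(l,'wrist')[:1]: print(l,r['conf'],r['xy'])
E
```

```text
scoop_handle 0.83 [256.2, 276.7]
scoop_nose 0.55 [255.8, 21.9]
```

View pics/w5.png

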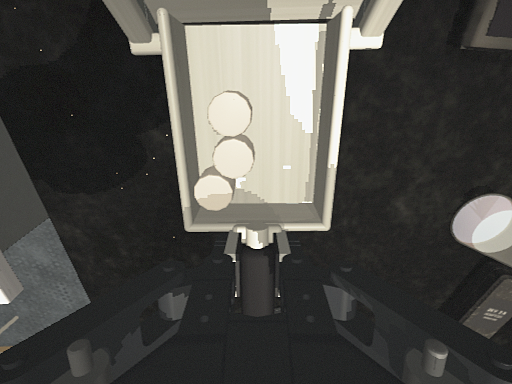

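```bash
python3 - <<'E'
from h import *
np.set_printoptions(precision=1,suppress=True)
for f in('w4','w5'):
    a=np.load(f+'.npz'); T=a['T']; P=((a['W']-T[:3,3])@T[:3,:3])*1000; S=np.load('S.npy'); Q=(P-S[:3,3]*1000)@S[:3,:3]
    k=(a['d']>0)&(abs(Q[...,1])<30)&(Q[...,0]>-40)&(Q[...,0]<60)&(abs(Q[...,2])<60)
    # floor fit on bright side strip y<-8 (scoop right)
    fl=Q[k&(Q[...,1]>5)&(Q[...,0]<30)&(Q[...,0]>-30)] if 0 else Q[k&(Q[...,1]<-10)&(Q[...,0]<25)&(Q[...,0]>-25)]
    c=np.polyfit(fl[:,0],fl[:,2],1); print(f,'floor slope deg',np.degrees(np.arctan(c[0])),'z at x0',c[1],len(fl))
    col=Q[:,270]; 
    for v in range(5,240,6): print(v,col[v],end=' ')
    print()
    print('rimL', [Q[v,167+int((v-10)*.1)] for v in (5,10,14,20,40)])
E
```

```text
w4 floor slope deg 7.944599565027238 z at x0 10.315704919219659 3513
5 [44.2 -6.  17.5] 11 [42.3 -6.1 15.8] 17 [39.7 -6.1 15.7] 23 [37.2 -6.2 15.4] 29 [34.2 -6.2 16.5] 35 [31.9 -6.2 15.2] 41 [29.7 -6.4 13.4] 47 [26.8 -6.4 13.9] 53 [23.9 -6.4 14.2] 59 [21.5 -6.5 12.3] 65 [18.3 -6.5 13.8] 71 [15.5 -6.5 13.5] 77 [12.7 -6.6 12.4] 83 [ 9.7 -6.7 12.7] 89 [ 6.9 -6.8 10.6] 95 [ 3.9 -6.9 10. ] 101 [ 0.8 -6.9  9.5] 107 [-2.4 -7.   9.5] 113 [-5.6 -7.  10.4] 119 [-8.8 -7.   9.8] 125 [-12.1  -7.1   9.4] 131 [-15.5  -7.2   8.6] 137 [-18.9  -7.3   8. ] 143 [-22.2  -7.2   9.1] 149 [-25.9  -7.4   7.2] 155 [-29.5  -7.5   6.7] 161 [-33.2  -7.5   6.1] 167 [-37.2  -7.7   3.9] 173 [-40.9  -7.7   4.3] 179 [-44.4  -7.7   5.2] 185 [-47.2  -7.6   9.3] 191 [-48.4  -7.1  18.7] 197 [-49.5  -6.7  27.3] 203 [-50.1  -6.3  35.9] 209 [-53.2  -6.4  36.5] 215 [-56.2  -6.4  37. ] 221 [-59.4  -6.4  37.4] 227 [-60.2  -6.1  43.3] 233 [-63.1  -6.1  44. ] 239 [-65.9  -6.1  44.9] 
rimL [array([34.5, 35.7, 44.8]), array([32.6, 35.7, 45.4]), array([31.3, 36. , 45. ]), array([29.1, 35.7, 45.3]), array([22.6, 36.1, 43.1])]
w5 flo
[... 385 characters left out ...]
 1.3 -7.  11.4] 107 [-1.9 -6.9 13.4] 113 [-5.  -7.1 11.9] 119 [-8.2 -7.2  9.8] 125 [-11.4  -7.2  11. ] 131 [-14.8  -7.3  10.3] 137 [-18.1  -7.3   9.8] 143 [-21.5  -7.4   9.8] 149 [-25.   -7.4   9.7] 155 [-28.7  -7.5   8.1] 161 [-32.3  -7.6   7.5] 167 [-35.8  -7.6   8.3] 173 [-39.7  -7.7   6.9] 179 [-43.6  -7.8   6. ] 185 [-47.6  -7.9   5.4] 191 [-51.2  -7.9   6. ] 197 [-55.4  -8.    4.9] 203 [-59.   -8.    6.3] 209 [-60.3  -7.7  13.9] 215 [-60.9  -7.3  22.7] 221 [-62.1  -7.   29. ] 227 [-62.4  -6.7  36.7] 233 [-65.3  -6.7  37.7] 239 [-68.6  -6.7  38. ] 
rimL [array([41.8, 41.1, 26. ]), array([41. , 42.2, 22.8]), array([32.2, 36. , 44.3]), array([30.1, 35.8, 44.2]), array([23.4, 36.2, 42.4])]
```

The wrist view shows the nose caught at the mouth lip (row ~42). The depth data says the scoop slid about 12 mm back in the grip. I'll back off, update the grasp offset and go in higher with a slight nose-down pitch.

```bash
python3 -c "
import numpy as np; S=np.load('S.npy'); S[0,3]-=.012; np.save('S.npy',S)"
python3 -m inch '[0,0,0,-15,0,-5,0, 0,0,0,-25,0,-5,0, 0,0,0,0,0,0,0, 0,0,0,0,0,0,0]' 118; python3 nose.py -168 120 14 -105 101 18 -104 90 34 -104 80 48
```

```text
time: 27.6
ee_pos: [0.5043, 0.0184, 0.1446]
orientation: [0.722, 0.689, -0.048, 0.046]
force: [0.4, 0.7, -1.8]
width: 0.0156
grip_force: 127.4
now nose mill [   0.9 -149.2  124.1] pitch 7.8 yaw 89.8 q [ 0.32  0.84 -0.92  1.97  0.99  0.95 -1.23]
-168.0 120.0 14.0 rot [ 0.  -6.2 -0.2] shift(before rot) [-16.8  -0.3  -5.5]
-105.0 101.0 18.0 rot [-0. -4. -0.] shift(before rot) [66.4 -0.  -4.4]
-104.0 90.0 34.0 rot [ -0. -16.  -0.] shift(before rot) [ 10.2  -0.  -20.8]
-104.0 80.0 48.0 rot [ -0. -14.  -0.] shift(before rot) [ 10.2  -0.  -18.9]
```

```bash
python3 -m inch '[0,-3,0,-9,0,-3,0, 0,-3,0,-8,0,-3,0, 0,0,0,0,0,0,0, 0,0,0,0,0,0,0]' 118; python3 nose.py -168 120 14 -145 114 15 -105 101 18
```

```text
time: 28.1
ee_pos: [0.5035, 0.0026, 0.1529]
orientation: [0.718, 0.686, -0.086, 0.082]
force: [0.5, 0.1, -1.7]
width: 0.0158
grip_force: 127.3
now nose mill [   0.6 -167.7  120.9] pitch 13.8 yaw 89.8 q [ 0.26  0.82 -0.88  1.96  1.    1.03 -1.25]
-168.0 120.0 14.0 rot [-0.  -0.2 -0.2] shift(before rot) [-0.  -0.2  0.6]
-145.0 114.0 15.0 rot [-0. -1. -0.] shift(before rot) [23.9 -0.  -1.6]
-105.0 101.0 18.0 rot [-0. -3. -0.] shift(before rot) [42.4 -0.  -3.6]
```

```bash
python3 -m inch '[0,-0.5,0,12,0,-0.5,0, 0,-0.5,0,12,0,-0.5,0, 0,0,0,0,0,0,0]'; python3 -m inch '[0,-1,0,8,0,-1,0, 0,0,0,8,0,-0.5,0, 0,0,0,0,0,0,0]'; python3 nose.py -105 101 18
```

```text
time: 28.48
ee_pos: [0.5048, 0.0276, 0.1481]
orientation: [0.717, 0.686, -0.092, 0.088]
force: [-1.1, -0.1, -1.8]
width: 0.0151
grip_force: 127.5
time: 28.85
ee_pos: [0.5046, 0.0309, 0.1468]
orientation: [0.717, 0.681, -0.107, 0.102]
force: [-0.9, -17.2, 9.9]
width: 0.0158
grip_force: 127.9
now nose mill [   1.2 -141.5  108.6] pitch 17.2 yaw 89.4 q [ 0.16  0.84 -0.85  1.94  1.    1.08 -1.33]
-105.0 101.0 18.0 rot [-0.2 -0.8 -0.6] shift(before rot) [37.2 -0.5 -5. ]
```

```bash
python3 - <<'E'
from h import *
np.set_printoptions(precision=0,suppress=True)
T=T_tool(); im,d=get_image('wrist'); W=cloud('wrist',d,T); np.savez('w6.npz',W=W,T=T,d=d)
cv2.imwrite('pics/w6.png',cv2.resize(im[:120,90:420,::-1],None,fx=2.4,fy=2.4))
M=frame(514.6,278.7,0,-2.4); P=(W-M[:3,3])@M[:3,:3]*1000
for c in (120,140,165,256,280,345,365,385): print(c,[tuple(P[v,c].round().astype(int)) for v in range(0,60,6)])
a=np.load('w4.npz'); P=(a['W']-M[:3,3])@M[:3,:3]*1000
print('w4'); 
for v in (100,140,180): print(v,[tuple(P[v,c].round().astype(int)) for c in range(60,180,5)])
E
```

```text
120 [(np.int64(-56), np.int64(-132), np.int64(127)), (np.int64(-58), np.int64(-134), np.int64(123)), (np.int64(-60), np.int64(-136), np.int64(121)), (np.int64(-62), np.int64(-139), np.int64(116)), (np.int64(-114), np.int64(-141), np.int64(0)), (np.int64(-115), np.int64(-145), np.int64(0)), (np.int64(-116), np.int64(-150), np.int64(1)), (np.int64(-117), np.int64(-154), np.int64(2)), (np.int64(-118), np.int64(-159), np.int64(1)), (np.int64(-120), np.int64(-163), np.int64(0))]
140 [(np.int64(-55), np.int64(-131), np.int64(107)), (np.int64(-53), np.int64(-134), np.int64(114)), (np.int64(-53), np.int64(-136), np.int64(115)), (np.int64(-53), np.int64(-139), np.int64(116)), (np.int64(-55), np.int64(-141), np.int64(113)), (np.int64(-56), np.int64(-143), np.int64(111)), (np.int64(-59), np.int64(-146), np.int64(107)), (np.int64(-61), np.int64(-149), np.int64(102)), (np.int64(-62), np.int64(-152), np.int64(100)), (np.int64(-64), np.int64(-155), np.int64(99))]
165 [(np.int64(-40), np.int64(-132), np.int64(118)), (np.int64(-41), np.int64(-134), np.int64(116)), (np.int64(-35), np.int64(-137), np.i
[... 5390 characters left out ...]
np.int64(-112), np.int64(148)), (np.int64(-41), np.int64(-115), np.int64(144)), (np.int64(-41), np.int64(-119), np.int64(141)), (np.int64(-41), np.int64(-122), np.int64(136)), (np.int64(-42), np.int64(-125), np.int64(131)), (np.int64(-42), np.int64(-129), np.int64(127)), (np.int64(-42), np.int64(-132), np.int64(121)), (np.int64(-42), np.int64(-136), np.int64(118)), (np.int64(-43), np.int64(-139), np.int64(110)), (np.int64(-43), np.int64(-143), np.int64(106)), (np.int64(-43), np.int64(-148), np.int64(102)), (np.int64(-43), np.int64(-153), np.int64(101)), (np.int64(-45), np.int64(-153), np.int64(81)), (np.int64(-48), np.int64(-153), np.int64(61)), (np.int64(-51), np.int64(-153), np.int64(37))]
```

View pics/w6.png

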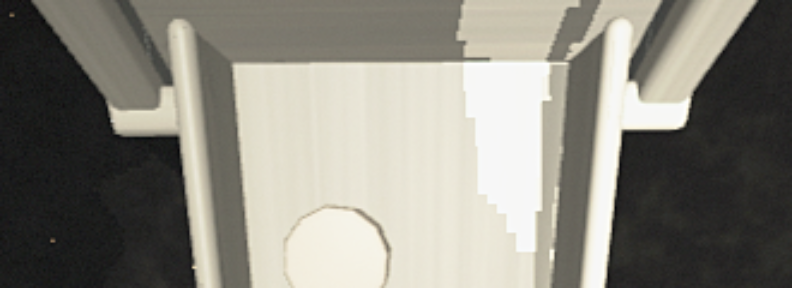

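The crop shows the nose edge just touching the flap at crop row 62, with clear gaps at both sides and above the lip. So the stop is on the flap plate itself. I'll check whether it creeps under load.

```bash
python3 -m inch '[0,0,0,0,0,0,0, 0,0,0,0,0,0,0, 0,0,0,0,0,0,0, 0,0,0,0,0,0,0]';  python3 nose.py -105 101 18; python3 -m inch '[0,0,0,5,0,0,0, 0,0,0,5,0,0,0, 0,0,0,0,0,0,0, 0,0,0,0,0,0,0, 0,0,0,0,0,0,0, 0,0,0,0,0,0,0]';  python3 nose.py -105 101 18
```

```text
time: 29.4
ee_pos: [0.5046, 0.0309, 0.1468]
orientation: [0.718, 0.681, -0.107, 0.101]
force: [-0.8, -16.4, 9.2]
width: 0.0156
grip_force: 128.0
now nose mill [   1.3 -141.4  108.6] pitch 17.1 yaw 89.4 q [ 0.16  0.84 -0.85  1.94  1.    1.08 -1.33]
-105.0 101.0 18.0 rot [-0.2 -0.9 -0.6] shift(before rot) [37.2 -0.6 -5. ]
time: 30.15
ee_pos: [0.5044, 0.0309, 0.1454]
orientation: [0.719, 0.678, -0.114, 0.107]
force: [-1.7, -31.4, 21.0]
width: 0.0154
grip_force: 128.2
now nose mill [   1.7 -142.2  105.3] pitch 18.2 yaw 89.1 q [ 0.14  0.85 -0.84  1.93  1.    1.1  -1.34]
-105.0 101.0 18.0 rot [-0.3  0.2 -0.9] shift(before rot) [36.7 -0.6 -7. ]
```

```bash
python3 - <<'E'
from h import *
np.set_printoptions(precision=3,suppress=True)
s=manip.sense(); F=np.array(s['force']); m=np.array(s['wrist_torque']); T=T_tool(); S=np.load('S.npy')
n=(T@S@[.049,0,.017,1])[:3]; print('F',F,'m',m)
Fc=F+[0,0,1.75]
for name,p in(('TCP',T[:3,3]),('-15cm',T[:3,3]-.15*T[:3,2]),('-20cm',T[:3,3]-.2*T[:3,2]),('-25',T[:3,3]-.25*T[:3,2])): print(name,np.cross(n-p,Fc),'line offset mm (perp from ref)',1000*np.cross(Fc,m)/(Fc@Fc), 'nose-ref',1000*(n-p))
E
python3 -m inch '[0,0,0,-12,0,0,0, 0,0,0,-12,0,0,0, 0,0,0,-5,0,0,0, 0,0,0,0,0,0,0]'
python3 - <<'E'
from h import *
s=manip.sense();print(s['force'],s['wrist_torque'])
E
```

```text
F [ -1.737 -31.413  21.008] m [-7.302  0.435  0.261]
TCP [ 1.144 -0.065 -0.002] line offset mm (perp from ref) [ -12.005 -109.913 -152.627] nose-ref [  5.923 105.661 -40.141]
-15cm [-4.391  0.246  0.004] line offset mm (perp from ref) [ -12.005 -109.913 -152.627] nose-ref [   3.142   59.396 -182.8  ]
-20cm [-6.235  0.35   0.007] line offset mm (perp from ref) [ -12.005 -109.913 -152.627] nose-ref [   2.215   43.974 -230.354]
-25 [-8.08   0.453  0.009] line offset mm (perp from ref) [ -12.005 -109.913 -152.627] nose-ref [   1.288   28.552 -277.907]
time: 30.65
ee_pos: [0.5047, 0.0236, 0.1508]
orientation: [0.717, 0.684, -0.098, 0.094]
force: [0.0, -0.9, -1.8]
width: 0.0156
grip_force: 125.5
[ 0.04032681 -0.91655327 -1.84108731] [ 0.3176833  -0.09335946 -0.01830682]
```

```bash
python3 nose.py -156 137 16 -132 120 16 -116 108 18
```

```text
now nose mill [   1. -148.  115.] pitch 15.9 yaw 89.8 q [ 0.19  0.83 -0.86  1.95  1.    1.07 -1.3 ]
-156.0 137.0 16.0 rot [-0.  -0.1 -0.2] shift(before rot) [-13.7  -0.5 -19.3]
-132.0 120.0 16.0 rot [-0.  0. -0.] shift(before rot) [27.7 -0.   9.8]
-116.0 108.0 18.0 rot [-0. -2. -0.] shift(before rot) [18.9 -0.   3.3]
```

```bash
python3 -m inch '[0,0,0,-7,0,-10,0, 0,0,0,-7,0,-10,0, 0,0,0,0,0,0,0, 0,0,0,0,0,0,0]'; python3 -m inch '[0,0,0,14,0,5,0, 0,0,0,7,0,2,0, 0,0,0,3,0,1,0, 0,0,0,0,0,0,0]';  python3 nose.py; python3 -m inch '[0,0,0,4,0,2,0, 0,0,0,4,0,2,0, 0,0,0,4,0,2,0, 0,0,0,0,0,0,0]';  python3 nose.py
```

```text
time: 31.15
ee_pos: [0.5042, 0.0147, 0.1739]
orientation: [0.717, 0.684, -0.099, 0.095]
force: [-0.8, 0.4, -1.0]
width: 0.0154
grip_force: 125.5
time: 31.65
ee_pos: [0.505, 0.036, 0.1593]
orientation: [0.716, 0.684, -0.099, 0.095]
force: [-0.2, 0.5, -1.8]
width: 0.0154
grip_force: 125.5
now nose mill [   0.8 -135.5  123.4] pitch 15.9 yaw 89.8 q [ 0.17  0.82 -0.87  1.93  0.97  1.09 -1.3 ]
time: 32.15
ee_pos: [0.5055, 0.0457, 0.1503]
orientation: [0.717, 0.684, -0.099, 0.095]
force: [-0.9, -1.1, -1.6]
width: 0.0154
grip_force: 125.5
now nose mill [   0.9 -125.8  114.4] pitch 15.9 yaw 89.8 q [ 0.15  0.84 -0.86  1.93  0.98  1.08 -1.32]
```

Entering higher, the flap yields with about 1 N, so the earlier stop was at the lip. I'll keep going in.

```bash
python3 nose.py -112 107 20 -103 99 26; python3 -m inch '[0,-2,0,7,0,0,0, 0,-2,0,7,0,0,0, 0,0,0,0,0,0,0]'; python3 nose.py -103 101 26 -103 92 36 -104 84 46 -104 84 52
```

```text
now nose mill [   0.9 -125.8  114.4] pitch 15.9 yaw 89.8 q [ 0.15  0.84 -0.86  1.93  0.98  1.08 -1.32]
-112.0 107.0 20.0 rot [-0.1 -4.1 -0.2] shift(before rot) [16.  -0.6 -4.6]
-103.0 99.0 26.0 rot [-0. -6. -0.] shift(before rot) [12.4 -0.  -7.3]
time: 32.52
ee_pos: [0.5061, 0.0596, 0.1464]
orientation: [0.712, 0.681, -0.124, 0.118]
force: [0.1, -2.0, -1.5]
width: 0.0155
grip_force: 124.8
now nose mill [   0.8 -114.7  103.1] pitch 19.9 yaw 89.8 q [ 0.06  0.86 -0.83  1.9   0.99  1.14 -1.37]
-103.0 101.0 26.0 rot [-0.1 -6.1 -0.2] shift(before rot) [ 12.9  -0.5 -13.9]
-103.0 92.0 36.0 rot [ -0. -10.  -0.] shift(before rot) [  6.6  -0.  -11.4]
-104.0 84.0 46.0 rot [ -0. -10.  -0.] shift(before rot) [  6.5  -0.  -12.5]
-104.0 84.0 52.0 rot [-0. -6. -0.] shift(before rot) [  1.2   0.  -11.8]
```

```bash
python3 -m inch '[0,-3,0,6.5,0,-7,0, 0,-3,0,6.5,0,-7,0, 0,0,0,0,0,0,0]'; python3 nose.py; python3 -m inch '[0,-5,0,3.3,0,-5.5,0, 0,-5,0,3.3,0,-5.5,0, 0,-5,0,3.2,0,-6,0, 0,-5,0,3.2,0,-6,0, 0,0,0,0,0,0,0, 0,0,0,0,0,0,0]'; python3 nose.py -104 84 52
```

```text
time: 32.9
ee_pos: [0.5069, 0.0764, 0.1548]
orientation: [0.705, 0.673, -0.161, 0.154]
force: [0.2, -2.9, -1.6]
width: 0.016
grip_force: 126.2
now nose mill [   0.9 -103.   100.8] pitch 25.9 yaw 89.8 q [-0.04  0.87 -0.8   1.85  0.96  1.25 -1.4 ]
time: 33.65
ee_pos: [0.5082, 0.098, 0.167]
orientation: [0.667, 0.636, -0.281, 0.268]
force: [-0.9, -1.5, -1.9]
width: 0.0159
grip_force: 125.9
now nose mill [   1.5 -105.8   82.3] pitch 45.9 yaw 89.6 q [-0.3   0.98 -0.66  1.69  0.94  1.56 -1.46]
-104.0 84.0 52.0 rot [-0.3 -6.1 -0.2] shift(before rot) [  1.2  -1.1 -14.5]
```

```bash
python3 -m inch '[0,-3,0,0.5,0,-7,0, 0,-3,0,0.5,0,-7,0, 0,0,0,0,0,0,0, 0,0,0,0,0,0,0, 0,0,0,0,0,0,0, 0,0,0,0,0,0,0, 0,0,0,0,0,0,0, 0,0,0,0,0,0,0]'; python3 nose.py; python3 - <<'E'
from h import *
im,d=get_image('wrist'); cv2.imwrite('pics/w7.png',im[:,:,::-1])
for r in regions_of('cyl_0','wrist'): print(r['conf'],r['xy'],r['pixels'].sum())
E
```

```text
time: 34.65
ee_pos: [0.5088, 0.1104, 0.1758]
orientation: [0.651, 0.621, -0.315, 0.301]
force: [0.2, -2.0, -1.1]
width: 0.0158
grip_force: 125.7
now nose mill [   1.4 -102.7   83.7] pitch 51.9 yaw 89.7 q [-0.37  1.02 -0.62  1.62  0.92  1.66 -1.45]
```

View pics/w7.png

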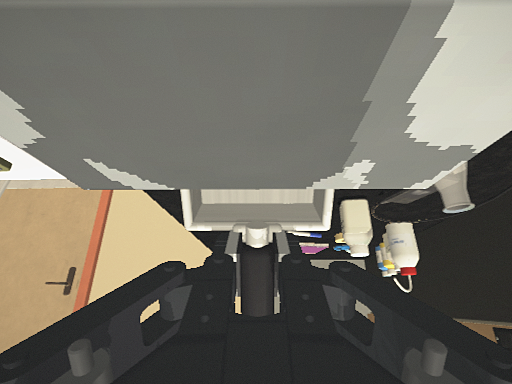

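The back of the tilted pan is empty and the hood hides the rest. I'll draw back along the same line while still tipped.

```bash
python3 nose.py -125 104 50 -155 126 48 -190 152 40; python3 -m inch '[0,0,0,-13,0,-2,0, 0,0,0,-13,0,-2,0, 0,0,0,0,0,0,0]'; python3 nose.py -155 126 48 -190 152 40
```

```text
now nose mill [   1.3 -102.6   83.6] pitch 51.9 yaw 89.7 q [-0.37  1.02 -0.62  1.62  0.92  1.66 -1.45]
-125.0 104.0 50.0 rot [-0.2  1.9 -0.2] shift(before rot) [-30.   -0.8   8.7]
-155.0 126.0 48.0 rot [0. 2. 0.] shift(before rot) [-36.3   0.   12.7]
-190.0 152.0 40.0 rot [0. 8. 0.] shift(before rot) [-42.4   0.   24.2]
time: 35.12
ee_pos: [0.5085, 0.0965, 0.2002]
orientation: [0.652, 0.62, -0.315, 0.302]
force: [1.1, -2.4, -0.6]
width: 0.0158
grip_force: 125.9
now nose mill [   1.9 -116.7  108. ] pitch 52.0 yaw 89.5 q [-0.35  0.97 -0.63  1.64  0.92  1.68 -1.43]
-155.0 126.0 48.0 rot [-0.2  4.  -0.3] shift(before rot) [-38.   -1.   26.8]
-190.0 152.0 40.0 rot [0. 8. 0.] shift(before rot) [-42.4   0.   24.2]
```

```bash
python3 -m inch '[0,1,0,-10,0,7,0, 0,1,0,-10,0,7,0, 0,1,0,-10,0,7,0, 0,1,0,-8,0,6,0, 0,0,0,0,0,0,0]'; python3 nose.py -190 152 40; python3 -m inch '[0,4,0,-21,0,12,0, 0,4,0,-21,0,12,0, 0,0,0,-30,0,0,0, 0,0,0,0,0,0,0, 0,0,0,0,0,0,0]'; python3 nose.py -260 180 0
python3 - <<'E'
from h import *
im,d=get_image('wrist'); cv2.imwrite('pics/w8.png',im[:,:,::-1])
for r in regions_of('cyl_0','wrist'): print(r['conf'],r['xy'],r['pixels'].sum())
E
```

```text
time: 35.75
ee_pos: [0.506, 0.0513, 0.211]
orientation: [0.662, 0.631, -0.292, 0.279]
force: [0.6, -0.5, -1.0]
width: 0.0159
grip_force: 124.6
now nose mill [   1.3 -155.5  123.7] pitch 47.9 yaw 89.6 q [-0.24  0.9  -0.66  1.74  0.94  1.59 -1.41]
-190.0 152.0 40.0 rot [-0.2  7.9 -0.3] shift(before rot) [-43.8  -0.4  22.1]
time: 36.38
ee_pos: [0.5027, -0.0155, 0.2424]
orientation: [0.68, 0.65, -0.245, 0.234]
force: [0.5, -0.7, -1.0]
width: 0.0155
grip_force: 124.7
now nose mill [   0.5 -210.9  166.1] pitch 39.8 yaw 89.8 q [-0.03  0.77 -0.72  1.85  0.95  1.45 -1.29]
-260.0 180.0 0.0 rot [-0.  39.8 -0.2] shift(before rot) [-24.   -0.   94.3]
```

View pics/w8.png

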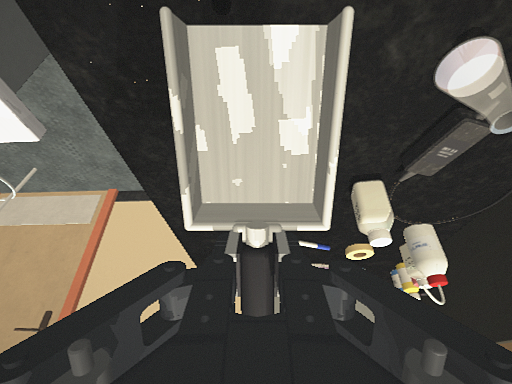

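The scoop is empty, with no cylinders in the pan. I'll level it and set it on the bench between tray and mill, then turn the knob.

```bash
cat > place.py <<'E'
from h import *
import sys
x,y,z,yaw,p=map(float,sys.argv[1:]); S=np.load('S.npy'); T0=T_tool(); T=frame(x,y,z,yaw,p)@np.linalg.inv(S); D=np.linalg.inv(T0)@T
sc=T0@S; print('scoop now',(sc[:3,3]*1000).round(1),R.from_matrix(sc[:3,:3]).as_euler('ZYX',degrees=True).round(1))
print('rot',R.from_matrix(D[:3,:3]).as_rotvec(degrees=True).round(1),'shift before rot',(D[:3,3]*1000).round(1),'after rot',(D[:3,:3].T@D[:3,3]*1000).round(1),'q',np.round(manip.sense()['qpos'],2))
E
python3 -m inch '[0,8,0,0,0,0,0, 0,8,0,0,0,0,0, 0,8,0,0,0,0,0, 0,8,0,0,0,0,0, 0,8,0,0,0,0,0, 0,0,0,0,0,0,0, 0,0,0,0,0,0,0]'; python3 place.py 505 -25 0 88 0
python3 - <<'E'
from h import *
im,d=get_image('top'); W=cloud('top',d); cv2.imwrite('pics/top2.png',im[...,::-1])
for r in regions_of('cyl_0','top'): print(r['conf'],r['xy'],np.median(W[r['pixels']],0))
E
```

```text
time: 37.35
ee_pos: [0.5025, -0.0154, 0.2428]
orientation: [0.723, 0.691, 0.002, -0.002]
force: [0.4, -0.1, -1.1]
width: 0.0159
grip_force: 124.8
scoop now [505.1  48.6 220.8] [87.5 -0.1 -0. ]
rot [ 0.  -0.1 -0.5] shift before rot [-74.5   3.7 220.4] after rot [-74.4   3.  220.5] q [ 0.55  0.69 -1.03  1.89  0.71  0.98 -0.85]
```

```bash
python3 -m inch '[0,0,0,-37,1,50,0, 0,0,0,-37,2,50,0, 0,0,0,0,0,50,0, 0,0,0,0,0,40,0, 0,0,0,0,0,20,0, 0,0,0,0,0,8,0, 0,0,0,0,0,0,0, 0,0,0,0,0,0,0]'; python3 place.py 505 -25 0 88 0
```

```text
time: 38.45
ee_pos: [0.5032, -0.0895, 0.0256]
orientation: [0.723, 0.691, 0.003, -0.001]
force: [0.8, -0.8, -0.8]
width: 0.0157
grip_force: 124.9
scoop now [506.  -25.5   3.6] [87.4 -0.1 -0.1]
rot [ 0.1 -0.1 -0.6] shift before rot [ 0.5 -0.3  3.5] after rot [ 0.5 -0.2  3.5] q [ 0.51  1.   -0.72  2.02  1.21  0.63 -1.11]
```

```bash
python3 -m inch '[0,0,0,0,0,3,0, 0,0,0,0,0,0,0, 0,0,0,0,0,0,45, 0,0,0,0,0,0,45, 0,0,0,0,0,0,45, 0,0,0,0,0,-40,45, 0,0,0,0,0,-60,45, 0,0,0,0,0,-60,45, 0,0,0,0,0,-60,45, 0,0,0,0,0,-60,45, 0,0,0,0,0,0,45]'
python3 -m inch '[0,0,0,56,0,0,45, 0,0,0,56,0,0,45, 0,0,0,56,0,0,45, 0,0,0,56,0,0,45, 0,0,0,56,0,0,45, 0,0,0,56,0,0,45, 0,0,0,56,0,0,45, 0,0,0,56,0,0,45, 0,0,0,0,0,0,45, 0,0,0,0,0,0,45]'
python3 - <<'E'
from h import *
np.set_printoptions(precision=3,suppress=True)
T=T_tool(); im,d=get_image('wrist'); cv2.imwrite('pics/w9.png',im[:,:,::-1]); W=cloud('wrist',d,T); np.savez('w9.npz',W=W,T=T)
for l in('knob_grip',):
    for r in landmark_of(l,'wrist')[:1]: print(l,r['conf'],r['xy'],atz('wrist',r['xy'],.152,T))
k=(W[...,2]>.155)&(W[...,2]<.172)&(abs(W[...,0]-.519)<.04)&(abs(W[...,1]-.391)<.04)&(d>0); w=W[k][:,:2]
print(len(w),w.mean(0),cv2.minAreaRect(w.astype(np.float32)), manip.sense()['qpos'])
E
```

```text
time: 39.83
ee_pos: [0.5046, -0.09, 0.3061]
orientation: [0.723, 0.69, 0.005, 0.002]
force: [-0.2, -0.0, 0.5]
width: 0.0382
grip_force: 0.0
time: 41.08
ee_pos: [0.5227, 0.3554, 0.3024]
orientation: [0.723, 0.691, 0.001, -0.001]
force: [0.2, -1.1, -0.4]
width: 0.0382
grip_force: 0.0
knob_grip 0.85 [252.2, 141.0] [0.519 0.4   0.152]
580 [0.518 0.386] ((0.5163959264755249, 0.3770000636577606), (0.05199247598648071, 0.05397327244281769), 89.99921417236328) [-0.203  0.76  -0.938  1.429  0.621  1.262 -1.244]
```

View pics/w9.png

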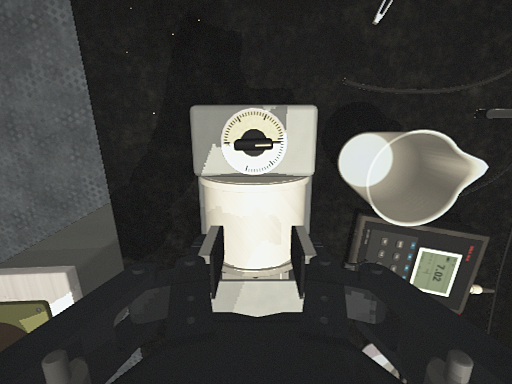

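```bash
python3 - <<'E'
import cv2
a=cv2.imread('pics/w9.png'); cv2.imwrite('pics/w9c.png',cv2.resize(a[95:185,205:305],None,fx=6,fy=6,interpolation=cv2.INTER_CUBIC))
E
```

```text
(no output)
```

View pics/w9c.png

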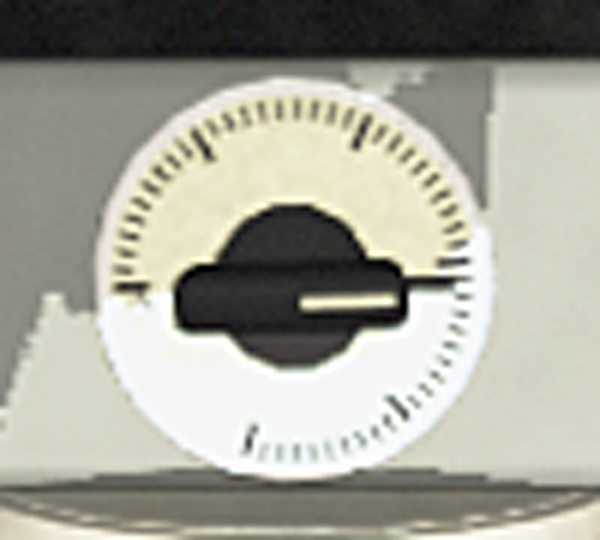

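The pointer points to the right (+x, away from the robot) and zero is at the left (−x), so the knob is at about π rad. It needs about 180° anticlockwise, which I'll do in two grips.

```bash
python3 - <<'E'
from h import *
np.set_printoptions(precision=4,suppress=True)
T=np.load('w9.npz')['T']
print(atz('wrist',(254.5,141.5),.128,T),atz('wrist',(253.7,144.3),.164,T))
a=atz('wrist',(236.7,144.5),.164,T); b=atz('wrist',(270.8,143.8),.164,T); print(a,b,np.degrees(np.arctan2(b[1]-a[1],b[0]-a[0])))
E
python3 -m inch '[0,0,-10.2,0,0,0,45, 0,0,-10.2,0,0,0,45, 0,0,-10.2,0,0,0,45, 0,0,-10.2,0,0,0,45, 0,0,-10.2,0,0,0,45, 0,0,-10.2,0,0,0,45, 0,0,-10.2,0,0,0,45, 0,0,-10.2,0,0,0,45, 0,0,-10.2,0,0,0,45, 0,0,0,0,0,0,45, 0,0,0,0,0,0,45]'
python3 tgt.py 519 393 158 178 0 60
```

```text
[0.5212 0.3978 0.128 ] [0.5207 0.3978 0.164 ]
[0.503  0.3984 0.164 ] [0.5386 0.3975 0.164 ] -1.429586900773265
time: 42.55
ee_pos: [0.5234, 0.3552, 0.3038]
orientation: [0.01, 1.0, 0.002, 0.001]
force: [0.3, 0.1, -0.1]
width: 0.0385
grip_force: 0.0
shift, rot [  5.3  37.2 104.6] [0.2 0.1 0.9] q [-0.09  0.9  -1.31  1.42  0.87  1.45  0.17]
```

```bash
python3 -m inch '[0,0,0.8,3,20,20,45, 0,0,0,0,21,20,45, 0,0,0,0,0,55,45, 0,0,0,0,0,40,45, 0,0,0,0,0,27,45, 0,0,0,0,0,0,45]' 25; python3 tgt.py 520 396 160 178 0; python3 -m inch '[0,0,0,0,0,0,0, 0,0,0,0,0,0,0, 0,0,0,0,0,0,0, 0,0,0,0,0,0,0]'; python3 tgt.py 520 396 160 178 0
```

```text
time: 43.3
ee_pos: [0.5208, 0.3969, 0.1404]
orientation: [0.015, 1.0, 0.001, -0.0]
force: [-0.3, 0.3, 0.6]
width: 0.0385
grip_force: 0.0
shift, rot [ 0.8 -0.9 -0.9] [ 0.1 -0.1  0.3] q [-0.19  1.1  -1.18  1.52  1.05  1.25  0.01]
time: 43.8
ee_pos: [0.5215, 0.397, 0.1443]
orientation: [0.015, 1.0, 0.002, 0.001]
force: [-1.3, -4.8, 5.5]
width: 0.0106
grip_force: 27.1
shift, rot [ 1.5 -1.1  3. ] [0.2 0.2 0.3] q [-0.19  1.09 -1.18  1.52  1.05  1.25  0.01]
```

```bash
python3 -m inch '[0,0,0,0,-3,-3,0, 0,0,-9,0,0,0,0, 0,0,-9,0,0,0,0, 0,0,-9,0,0,0,0, 0,0,-9,0,0,0,0, 0,0,0,0,0,0,0]'; python3 -m inch '[0,0,-9,0,0,0,0, 0,0,-9,0,0,0,0, 0,0,-9,0,0,0,0, 0,0,-9,0,0,0,0, 0,0,-9,0,0,0,0, 0,0,-9,0,0,0,0, 0,0,0,0,0,0,0]'; python3 tgt.py 520 394 160 -92 0
```

```text
time: 44.55
ee_pos: [0.5213, 0.3974, 0.1445]
orientation: [-0.296, 0.955, 0.005, 0.002]
force: [1.8, 7.7, -12.2]
width: 0.0102
grip_force: 26.7
time: 45.42
ee_pos: [0.5204, 0.3979, 0.1445]
orientation: [-0.698, 0.717, 0.004, 0.004]
force: [0.1, 9.5, -12.1]
width: 0.0104
grip_force: 26.7
shift, rot [4.  0.3 3.2] [0.  0.6 0.5] q [-0.14  1.19 -1.39  1.52  1.18  1.41  1.51]
```

```bash
python3 -m inch '[0,0,0,0,0,1,0, 0,0,0,0,0,0,35, 0,0,0,0,0,0,35, 0,0,0,0,0,-30,45, 0,0,0,0,0,-20,45, 0,0,10,0,0,0,45, 0,0,10,0,0,0,45, 0,0,10,0,0,0,45, 0,0,10,0,0,0,45, 0,0,10,0,0,0,45, 0,0,10,0,0,0,45, 0,0,10,0,0,0,45]'
python3 -m inch '[0,0,10,0,0,0,45, 0,0,10,0,0,0,45, 0,0,10,0,0,0,45, 0,0,10,0,0,0,45, 0,0,10,0,0,0,45, 0,0,10,0,0,0,45, 0,0,10,0,0,0,45, 0,0,10,0,0,0,45, 0,0,10,0,0,0,45, 0,0,10,0,0,0,45, 0,0,10,0,0,0,45, 0,0,0,0,0,0,45]'
python3 tgt.py 521 397 162 88 0;
python3 - <<'E'
from h import *
T=T_tool(); im,d=get_image('wrist'); cv2.imwrite('pics/w10.png',im[:,:,::-1])
E
```

```text
time: 46.92
ee_pos: [0.5211, 0.3948, 0.1948]
orientation: [-0.156, 0.988, 0.002, 0.001]
force: [0.3, -0.1, -0.6]
width: 0.0384
grip_force: 0.0
time: 48.42
ee_pos: [0.521, 0.395, 0.1949]
orientation: [0.717, 0.697, 0.003, -0.001]
force: [0.3, 0.7, -0.4]
width: 0.0384
grip_force: 0.0
shift, rot [ 1.7 -0.1 51.7] [ 0.1 -0.3  0.4] q [-0.31  0.88 -0.83  1.5   0.7   1.07 -1.32]
```

View pics/w10.png

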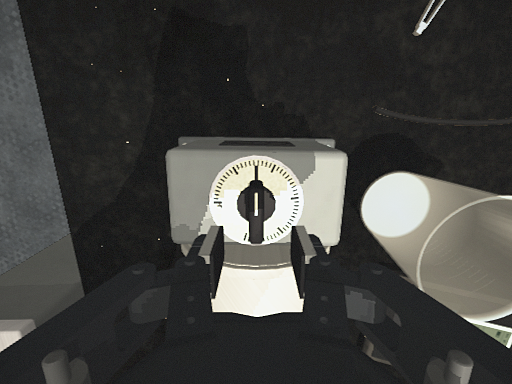

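The pointer at (257,170) now points up (+y), so half the turn is done. Next is the second grip.

```bash
python3 -m inch '[0,0,0,2,0,30,45, 0,0,0,0,0,20,45, 0,0,0,0,0,0,45, 0,0,0,0,0,0,0, 0,0,0,0,0,0,0, 0,0,0,0,0,0,0, 0,0,0,0,0,0,0]' 25; python3 -m inch '[0,0,-9,0,0,0,0, 0,0,-9,0,0,0,0, 0,0,-9,0,0,0,0, 0,0,-9,0,0,0,0, 0,0,-9,0,0,0,0, 0,0,-9,0,0,0,0, 0,0,-9,0,0,0,0, 0,0,-9,0,0,0,0, 0,0,-9,0,0,0,0, 0,0,0,0,0,0,0]'; python3 -m inch '[0,0,-3,0,0,0,0, 0,0,-3,0,0,0,0, 0,0,-3,0,0,0,0, 0,0,0,0,0,0,0]'; python3 tgt.py 521 397 162 178 0;python3 -c "
from h import *; s=manip.sense(); print(s['wrist_torque'])"
```

```text
time: 49.35
ee_pos: [0.5205, 0.3977, 0.1451]
orientation: [0.717, 0.697, 0.002, -0.002]
force: [-2.6, -0.9, 5.5]
width: 0.0105
grip_force: 28.3
time: 50.6
ee_pos: [0.5196, 0.3972, 0.1451]
orientation: [0.092, 0.996, 0.002, -0.001]
force: [-5.4, -2.7, 7.9]
width: 0.0108
grip_force: 28.7
time: 51.1
ee_pos: [0.5196, 0.3971, 0.1452]
orientation: [0.015, 1.0, 0.002, -0.001]
force: [-5.5, -3.0, 7.7]
width: 0.0103
grip_force: 29.4
shift, rot [-1.4 -0.   1.8] [ 0.3 -0.1  0.3] q [-0.21  1.06 -1.12  1.53  0.99  1.2   0.04]
[-0.65512057  1.37609508 -0.37678006]
```

```bash
python3 -m inch '[0,0,-3,0,0,0,0, 0,0,-2,0,0,0,0, 0,0,0,0,0,0,0, 0,0,0,0,0,0,0]'; python3 -c "
from h import *; s=manip.sense(); print(s['wrist_torque'],np.degrees(R.from_quat(s['orientation']).as_euler('ZYX')))"; python3 -m inch '[0,0,-3,0,0,0,0, 0,0,-2,0,0,0,0, 0,0,0,0,0,0,0, 0,0,0,0,0,0,0]'; python3 -c "
from h import *; s=manip.sense(); print(s['wrist_torque'],np.degrees(R.from_quat(s['orientation']).as_euler('ZYX')))"
```

```text
time: 51.6
ee_pos: [0.5196, 0.397, 0.1452]
orientation: [-0.027, 1.0, 0.003, -0.001]
force: [-7.7, -3.0, 8.6]
width: 0.0107
grip_force: 63.7
[-0.58740305  1.60959559 -1.63014793] [-1.76933359e+02 -1.27443786e-01  1.79705266e+02]
time: 52.1
ee_pos: [0.5196, 0.397, 0.1454]
orientation: [-0.068, 0.998, 0.003, -0.002]
force: [-8.2, -3.2, 8.6]
width: 0.0106
grip_force: 107.3
[-0.51100767  1.83977573 -2.83155426] [-1.72176547e+02 -1.67685305e-01  1.79664437e+02]
```

The torque climbs to −2.8 Nm, so the stop is reached. I'll ease back and release, which also serves as the check.

```bash
python3 -m inch '[0,0,3,0,0,0,0, 0,0,3,0,0,0,0, 0,0,2,0,0,0,0, 0,0,0,0,0,0,0, 0,0,0,0,0,0,35, 0,0,0,0,0,0,35, 0,0,0,0,0,-30,45, 0,0,0,0,0,-60,45, 0,0,0,0,-35,-60,45, 0,0,0,0,0,0,45, 0,0,0,0,0,0,45]' 25
python3 - <<'E'
from h import *
T=T_tool(); im,d=get_image('wrist'); np.savez('w11.npz',T=T); cv2.imwrite('pics/w11.png',cv2.resize(im[60:300,100:420,::-1],None,fx=2,fy=2))
r=landmark_of('knob_grip','wrist'); print(r[:1])
E
python3 tgt.py 505 -100 160 88 0
```

```text
time: 53.48
ee_pos: [0.5215, 0.3643, 0.2872]
orientation: [-0.003, 1.0, 0.002, 0.001]
force: [-0.0, 0.8, -0.4]
width: 0.0386
grip_force: 0.0
[{'xy': [286.2, 177.6], 'conf': 0.92}]
shift, rot [  18.7 -464.8  143.4] [ 0.1 -0.2 92.4] q [-0.13  0.89 -1.22  1.44  0.84  1.39  0.21]
```

View pics/w11.png

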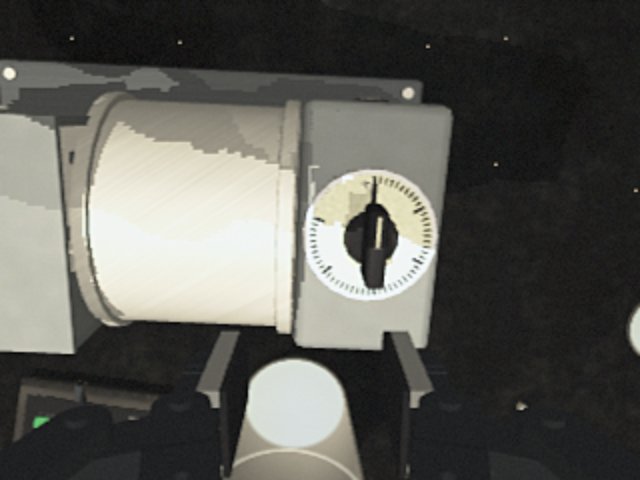

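The pointer points up in the picture (mill −x), on the start of the scale, so the knob is at zero. Now back to the scoop.

```bash
python3 -m inch '[0,0,0,2,-58,0,45, 0,0,0,2,-58,0,45, 0,0,0,2,-58,0,45, 0,0,0,2,-58,0,45, 0,0,0,2,-58,0,45, 0,0,0,2,-58,0,45, 0,0,0,2,-58,0,45, 0,0,0,2,-58,0,45, 0,0,10.2,0,0,0,45, 0,0,10.2,0,0,0,45, 0,0,10.2,0,0,0,45, 0,0,10.2,0,0,0,45]'
python3 -m inch '[0,0,10.2,0,0,0,45, 0,0,10.2,0,0,0,45, 0,0,10.2,0,0,0,45, 0,0,10.2,0,0,0,45, 0,0,10.2,0,0,0,45, 0,0,0,0,0,0,45, 0,0,0,0,0,0,45]'
python3 scoop.py; python3 tgt.py 505 -97 36 88 0
```

```text
time: 55.08
ee_pos: [0.5074, -0.099, 0.2843]
orientation: [0.348, 0.937, 0.003, -0.002]
force: [-0.2, -0.2, -0.3]
width: 0.0387
grip_force: 0.0
time: 55.95
ee_pos: [0.5076, -0.099, 0.2849]
orientation: [0.715, 0.699, 0.002, -0.002]
force: [0.1, -0.8, -0.1]
width: 0.0386
grip_force: 0.0
scoop_handle 0.9 [276. 200.] [ 0.535 -0.151  0.036]
scoop_nose 0.93 [282. 115.] [ 0.546 -0.025  0.017]
scoop_end 0.86 [273. 238.] [ 0.53  -0.216  0.036]
scoop 0.81 [281. 146.] [ 0.545 -0.073  0.   ]
shift, rot [  0.8  -3.  268.2] [ 0.  -0.3  0.6] q [ 0.69  0.63 -0.98  1.79  0.59  1.05 -0.54]
```

The scoop was knocked a few centimetres to about (0.543, −0.072), yaw 85°. I'll go to where it is now.

```bash
python3 tgt.py 535.5 -150 36 85 0 100; python3 tgt.py 535.5 -150 36 85 0
```

```text
shift, rot [-50.9  28.9 168. ] [ 0.  -0.3  3.6] q [ 0.69  0.63 -0.98  1.79  0.59  1.05 -0.54]
shift, rot [-51.4  28.8 268. ] [ 0.  -0.3  3.6] q [ 0.69  0.63 -0.98  1.79  0.59  1.05 -0.54]
```

```bash
python3 -m inch '[0,0,0,-17,10,56,45, 0,0,0,-17,9,56,45, 0,0,0,-17,10,36,45, 0,0,3.6,0,0,0,45, 0,0,0,0,0,0,45, 0,0,0,0,0,0,45]'
python3 scoop.py; python3 tgt.py 535.5 -150 36 85 0
```

```text
time: 57.05
ee_pos: [0.536, -0.1499, 0.138]
orientation: [0.737, 0.676, 0.002, -0.001]
force: [0.2, -0.2, -0.6]
width: 0.0385
grip_force: 0.0
scoop 0.78 [261.2, 119.2] [ 0.501 -0.216  0.   ] [ 0.587 -0.022  0.048]
handle top [ 0.536 -0.143  0.045] ((0.5395705699920654, -0.12131859362125397), (0.18915151059627533, 0.07807821035385132), 84.42115020751953)
all ((0.5401748418807983, -0.12023346871137619), (0.19136914610862732, 0.07833485305309296), 84.83951568603516)
scoop_handle 0.88 [259. 200.] [ 0.537 -0.157  0.036]
scoop_nose 0.93 [257.  50.] [ 0.547 -0.022  0.017]
scoop_end 0.86 [260. 256.] [ 0.533 -0.217  0.036]
scoop 0.64 [261. 111.] [ 0.547 -0.075  0.   ]
shift, rot [ -0.3  -0.3 120.3] [ 0.1 -0.3 -0.1] q [ 0.64  0.85 -0.8   1.84  0.82  0.82 -0.67]
```

```bash
python3 -m inch '[0,0,0,0,1,50,45, 0,0,0,0,0,45,45, 0,0,0,0,0,24,45, 0,0,0,0,0,0,45, 0,0,0,0,0,0,0, 0,0,0,0,0,0,0, 0,0,0,0,0,0,0, 0,0,0,0,0,0,0, 0,0,0,0,0,0,0]' 80
python3 - <<'E'
from h import *
S=np.linalg.inv(T_tool())@frame(544,-72.5,0,85); np.save('S.npy',S); print(S.round(4))
# tray: centre (534,-306) yaw 9 ; scoop along tray +y, centred lengthwise
d=np.array([np.cos(np.radians(99)),np.sin(np.radians(99))]); print(np.array([534,-306])+47.5*d)
E
python3 -m inch '[0,0,0,0,0,-20,0, 0,0,0,0,0,-50,0, 0,0,0,0,0,-50,0, 0,0,0,0,0,0,0]'; python3 place.py 526.6 -259 60 99 0
python3 - <<'E'
from h import *
im,d=get_image('top'); W=cloud('top',d)
for r in regions_of('tray','top')[:2]+[dict(r,c='cyl') for r in regions_of('cyl_0','top')]: w=W[r['pixels']&(d>0)]; print(r.get('c'),r['conf'],r['xy'],np.median(w,0),cv2.minAreaRect(w[:,:2].astype(np.float32)))
E
```

```text
time: 58.52
ee_pos: [0.5377, -0.1498, 0.0196]
orientation: [0.738, 0.675, 0.003, -0.001]
force: [-1.1, 0.1, 7.2]
width: 0.0166
grip_force: 80.4
[[ 1.00e+00 -1.40e-03  4.90e-03  7.74e-02]
 [-1.40e-03 -1.00e+00  2.90e-03 -6.00e-04]
 [ 4.90e-03 -3.00e-03 -1.00e+00  2.00e-02]
 [ 0.00e+00  0.00e+00  0.00e+00  1.00e+00]]
[ 526.56936291 -259.08480382]
time: 59.02
ee_pos: [0.539, -0.1504, 0.142]
orientation: [0.738, 0.675, 0.004, 0.001]
force: [1.4, -0.5, -1.4]
width: 0.0168
grip_force: 79.5
scoop now [545.4 -73.1 122.4] [85.   0.  -0.3]
rot [  0.3   0.1 -14. ] shift before rot [-184.6   16.2   61.7] after rot [-183.2  -28.7   61.5] q [ 0.64  0.84 -0.8   1.84  0.81  0.82 -0.67]
None 0.72 [365.9, 193.4] [ 0.55395661 -0.3703543   0.00328868] ((0.5318700075149536, -0.30417871475219727), (0.1446467638015747, 0.25393548607826233), 16.41744041442871)
```

```bash
python3 -m inch '[0,0,0,-46,4,0,0, 0,0,0,-46,4,0,0, 0,0,0,-46,4,0,0, 0,0,0,-46,4,0,0, 0,0,-7,0,0,30,0, 0,0,-7,0,0,30,0, 0,0,0,0,0,0,0, 0,0,0,0,0,0,0]'; python3 place.py 526.6 -259 3 99 0; python3 - <<'E'
from h import *
T=T_tool(); im,d=get_image('wrist'); cv2.imwrite('pics/w12.png',im[:,:,::-1])
W=cloud('wrist',d,T); k=(d>0)&(W[...,2]>.006)&(W[...,2]<.016)
for v in (120,160,210): 
    c=np.where(k[v])[0]; print(v,[tuple(W[v,i].round(3)) for i in c[[0,-1]]] if len(c) else None)
E
```

```text
time: 60.18
ee_pos: [0.5365, -0.3343, 0.0775]
orientation: [0.65, 0.76, 0.002, -0.001]
force: [-0.3, -0.3, -0.6]
width: 0.0163
grip_force: 79.3
scoop now [ 524.  -257.8   58. ] [98.9 -0.   0.1]
rot [-0.1 -0.  -0.1] shift before rot [-1.9  2.3 54.9] after rot [-1.9  2.3 54.9] q [ 0.91  1.03 -0.82  1.63  0.91  0.91 -0.12]
120 [(np.float64(0.448), np.float64(-0.28), np.float64(0.012)), (np.float64(0.605), np.float64(-0.255), np.float64(0.011))]
160 [(np.float64(0.453), np.float64(-0.31), np.float64(0.013)), (np.float64(0.609), np.float64(-0.285), np.float64(0.012))]
210 [(np.float64(0.459), np.float64(-0.351), np.float64(0.012)), (np.float64(0.677), np.float64(-0.316), np.float64(0.015))]
```

View pics/w12.png

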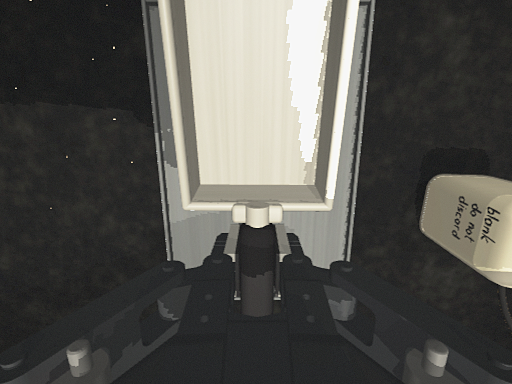

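The scoop hangs centred over the tray, with the tray rims at columns 150–170 and 355–370. I'll lower it, release and rise.

```bash
python3 -m inch '[0,0,0,-2,2,25,0, 0,0,0,0,0,18,0, 0,0,0,0,0,8,0, 0,0,0,0,0,3,0, 0,0,0,0,0,0,0, 0,0,0,0,0,0,0]'; python3 place.py 526.6 -259 3 99 0; python3 -m inch '[0,0,0,0,0,1,0, 0,0,0,0,0,0,30, 0,0,0,0,0,0,45, 0,0,0,0,0,0,45, 0,0,0,0,0,-30,45, 0,0,0,0,0,-60,45, 0,0,0,0,0,-60,45, 0,0,0,0,0,-60,45, 0,0,0,-40,0,0,45, 0,0,0,0,0,0,45, 0,0,0,0,0,0,45]'
python3 - <<'E'
from h import *
T=T_tool(); im,d=get_image('wrist'); im2,d2=get_image('top')
cv2.imwrite('pics/fin.png',np.vstack([im[:300,:,::-1],cv2.resize(im2[120:260,90:420,::-1],(512,217))]))
W=cloud('wrist',d,T)
for r in regions_of('scoop','wrist')[:1]: w=W[r['pixels']&(d>0)]; print(w.min(0),w.max(0),cv2.minAreaRect(w[:,:2].astype(np.float32)))
print([(r['conf'],r['xy']) for r in regions_of('cyl_0','top')],[(r['conf'],r['xy']) for r in regions_of('cyl_0','wrist')])
for l in('flask','sample_bottle'):
    for r in regions_of(l,'top')[:1]: print(l,r['conf'],np.median(cloud('top',d2)[r['pixels']&(d2>0)],0))
E
```

```text
time: 60.98
ee_pos: [0.5391, -0.3362, 0.024]
orientation: [0.65, 0.76, 0.002, -0.001]
force: [0.2, 0.1, -1.0]
width: 0.0168
grip_force: 79.6
scoop now [ 526.5 -259.7    4.4] [99.  0.  0.]
rot [-0.  0.  0.] shift before rot [0.7 0.2 1.4] after rot [0.7 0.2 1.4] q [ 0.88  1.1  -0.77  1.64  0.98  0.84 -0.16]
time: 62.35
ee_pos: [0.5442, -0.3761, 0.2317]
orientation: [0.65, 0.76, 0.002, -0.002]
force: [-0.8, 0.3, -0.5]
width: 0.0385
grip_force: 0.0
[ 0.47973148 -0.40378774  0.00454142] [ 0.57205186 -0.20779065  0.05170933] ((0.5312844514846802, -0.30824732780456543), (0.08276285231113434, 0.19250433146953583), 8.708550453186035)
[] []
flask 0.89 [ 0.73505841 -0.05818307  0.0397033 ]
sample_bottle 0.61 [ 0.69327166 -0.30243312  0.08523857]
```

View pics/fin.png

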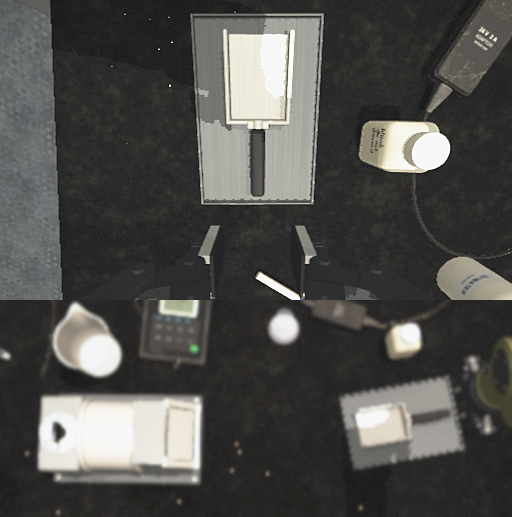

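The scoop lies flat in the tray (wrist view, (258,110)). The flap is closed, no loose cylinders are visible, and the flask and bottle have not moved.

```bash
python3 -c "
from station import workorder; print(workorder.sign_off())"
```

```text
the job is handed in; nothing more can be done
None
```

I tipped all three cylinders into the mill, the flap closed behind the scoop, I turned the counter knob back to its zero stop, laid the empty scoop flat in the tray, left the flask and bottle untouched, and handed the job in at about 62 s; I saw the scoop empty and no loose cylinders on the bench, but not the cylinders inside the mill.

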